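Build the frit sieve stack on the shaker

TASK

Build the sieve stack on the shaker for grading crushed glass, from the bottom up: first the closed pan in the shaker's seat, then the fine, the medium and the coarse sieve, and last the cover. Each piece must be fully nested and sitting level in the one below it; do not tip any of them over, and leave the frit jar and the clear box of red glass scraps where they stand.

Things in the scene. Friction and masses are not known exactly. Their poses are not given: they have to be found in the camera images.
- shaker: sieve shaker, fixed: grey box 130 x 120 mm, 40 mm high, knob and switch on its front; on it a round platform 100 mm across (top 57 mm above the bench) with an upright steel seat ring in its centre: bore 54.4 mm, outside 64 mm (72 at its foot), rim 66 mm above the bench. Origin on the bench under the ring's axis, x to its rear, z up.
- shaker_seat (a point): the point on the axis of the shaker's seat ring, 58 mm above the bench, where the centre of the pan's underside comes to lie when the pan is fully down (its shoulder then rests on the ring's rim, 8 mm higher). z up.
- pan: brass pan: open cup, solid floor, no gauze, 60 mm outside (61 over the rim's bead), 38 mm high, bore 54.4 mm, 84-168 g. Stands mouth up; grip across the outside of the wall. Skirt below: 8 mm high, 50 mm across, tapered to 45 at the bottom; it drops into the seat or bore below until the shoulder above it rests on the rim. Origin: centre of underside, z up its axis.
- sieve_fine: brass sieve, 60 mm outside, 38 mm high, very close wire gauze (2.4 mm wire to wire, from afar like a grey sheet), 84-168 g. Same wall, bore and skirt as the pan; grip likewise. Origin: centre of underside, z up its axis. Fully nested, its underside lies 30 mm above the underside of the pan below it.
- sieve_medium: brass sieve, 60 mm outside, 38 mm high, middling gauze (6.2 mm wire to wire, 8 wires each way), 84-168 g. Same wall, bore and skirt as the pan; grip likewise. Origin: centre of underside, z up its axis. Fully nested, its underside lies 30 mm above the underside of the fine sieve below it.
- sieve_coarse: brass sieve, 60 mm outside, taller than the others: 48 mm high, wide-open gauze (12.5 mm wire to wire, 4 wires each way), 98-196 g. Same wall, bore and skirt as the pan; grip likewise. Origin: centre of underside, z up its axis. Fully nested, its underside lies 30 mm above the underside of the medium sieve below it.
- cover: brass cover, 60 mm across, 17 mm high, with a black upright knob in the middle, 21 mm thick, from 17 to 43 mm above the underside; 84-168 g. Grip it by the knob. Same 8 mm skirt as the pan. Origin: centre of underside, z up its axis. Fully nested, its underside lies 40 mm above the underside of the coarse sieve below it.
- frit_jar: jar of blue frit with a screw lid, 59 mm across, 78 mm high, loose, about 130 g, stands behind the work on the left; leave it alone. Origin: centre of its underside.
- acrylic_tray: clear open box with red glass scraps, 67 x 85 mm, 45 mm high, loose, about 120 g, stands behind the work on the right; leave it alone. Origin: centre of its underside.
There are look-alikes about, which are no part of the job. What is shaped like the sieve_medium but turquoise is not meant.

How it is judged:
By the outcome, as a careful person would: the job done as asked, in the order asked, and still so for the second after the job is handed in, with the robot touching nothing.
It also fails if it takes over 125 s, if anything falls off the work surface, if the arm or the gripper's body presses on something with over 40 N, if the wrist force passes 120 N, or if a joint passes its speed limit or range.

ROBOT

A 7-joint arm with a two-finger parallel gripper is mounted at the origin on a cart in front of the work surface, level with it; the furniture and walls round the work are solid. World frame = base frame: x ahead of the robot, y to its left, z up, the work surface at z = 0. Lengths are in m, angles in rad, forces in N, time in s.
With the tool pointing down it reaches from about 0.4 to 0.85 m from the base axis. Payload 10.4 kg.
Tool frame: the origin (TCP) lies where the fingers leave the gripper's body, on its centre line; the fingertips stand 70 mm ahead of it and the grasp point (between the pads) lies r.grip_depth ahead of it (r.grip_depth is the distance from the TCP to the grasp point, in m); z points along the fingers, y is the direction in which the jaws open and shut (so a half turn about z gives the same grasp; the last joint's range is limited). The gripper opens to 87 mm and grips with 3 to 60 N. Pads are 19 mm wide; open, the fingers measure 117 mm over their backs; the gripper's body (75 mm by 190 mm) begins 51 mm behind the grasp point.
Start: joints at [-1.363, 0.332, -0.065, 1.46, 0.022, 1.35, -0.088], TCP at [0.143, 0.608, 0.292] pointing down, gripper open.
Joint ranges: [-2.6, 2.6], [-0.5, 2.12], [-1.47, 1.34], [0.16, 2.42], [-1.27, 4.41], [0.06, 2.06], [-2.6, 2.6]. Speed limits (rad/s): [2.22, 2.22, 2.79, 2.79, 3.14, 3.14, 3.14].

INTERFACE

Orientations are given as a unit quaternion [x, y, z, w].
In Python, from bench import monitor, viewer, workorder, nets, r gives the robot as it stands.
- The arm moves only by the tool drive_tool, never from a script. Its argument "plan" is a list of rows, each an object of numbers: "rx", "ry", "rz": the turn, a rotation vector about the tool's x, y, z in units of 360 degrees (1.0 is 360 degrees); "x", "y", "z": the shift along the tool's x, y, z in units of 1000 mm (1.0 is 1000 mm); "fingers": the opening, from 0 (shut) to 1 (fully open). In form: [{"rx": .., "ry": .., "rz": .., "x": .., "y": .., "z": .., "fingers": ..}, ...]. A call has 1 to 12 rows; each row is the pose to reach, as a shift and turn from the pose commanded when the call began, along the tool's axes at that moment, turning the shorter way round; what a row does not reach only later rows make up. A row lasts 1/8 s, in which the tool goes at most 62.5 mm and 10.7 degrees, less where a joint would pass 70% of its speed; a pose out of reach is approached as far as the arm can. A call with a number of a shift or a turn outside -1 to 1 is refused whole. A call with a gripper value outside its range is refused whole. The fingers move at their own pace and stop on an object; "squeeze" is the grip in N (left out, the last holds). Time passes only in rows, so rows that repeat a pose let the fingers close. It gives the time, the measured TCP pose, the force and the opening at its end, in the units of the state.
- monitor.read_state(): the state, without advancing time (a new reading comes with each control period).
- viewer.camera(name): name is "side" or "top"; returns a dict with "color" (400x640x3 uint8, red, green, blue), "depth" (400x640 float32, m along the optical axis (not along the pixel's ray), 0 where there is no reading), "camera_matrix" (3x3 intrinsics, pixels), "xyz" and "rotation" of the camera in the world. Camera axes: x right, y down, z forward; pixel columns grow to the right and rows downward; lengths in m; the calibration is good to about 2 mm. A picture is of the moment at which its call begins.
- workorder.close_job(): hands the job in, once; it reports no verdict.
Trained networks look in the newest picture that a camera, given by its name, has taken for a name from the list of things; names that differ only in an ending like _2 or _b are one class to them, and where a whole thing is asked for, a point or a joint stands for the part that bears it (a point fixed in the world has none). Each returns a list of dicts, best first, with "confidence" (0 to 1); they miss things now and then, are a little off and sometimes report something else, mostly with a low value. They report only what shows in the picture. A call takes as long as a camera call. They do not tell look-alikes from the thing itself.
- nets.find_in(label, camera): "centre" ([x, y, z] in m, in world coordinates, good to about 4 mm: the middle of the surface that is visible of it).
- nets.regions_of(label, camera): "region" (400x640 bool, what is visible of it).
The state is a dict: "time": time; "joint_positions": joint angles; "joint_vel": joint speeds; "joint_torque": joint torques, N m; "ee_pos": TCP position; "eef_rot": TCP orientation; "ft_force": force on the tool from outside, world axes, zero at the start; "torque": the same for the moment, N m; "width": finger opening in m.
Only numpy, scipy, OpenCV 4.12 (cv2) and the standard library are available. Lean on these libraries where they do the work, as an engineer would, in place of code of your own. Each camera call takes 0.05 s, during which the arm holds its last target.

## Working session

There is one attempt and no reset: what is moved stays moved. The work goes in short steps, Python scripts to look and compute and a tool call to move; the robot and the scene stay as the last step left them, time stands still between calls to the robot, and variables do not carry over. Pictures are saved under pics/ and viewed, and the job is handed in when it is done.

Besides the shell and the picture viewer there is one more tool, called after "Emit:" as a command line: name --argument value ..., lists and objects as JSON in quotes. drive_tool: Moves the arm, as the interface text tells. Its arguments: {"type":"object","properties":{"plan":{"type":"array","items":{"type":"object","properties":{"rx":{"type":"number","minimum":-1,"maximum":1},"ry":{"type":"number","minimum":-1,"maximum":1},"rz":{"type":"number","minimum":-1,"maximum":1},"x":{"type":"number","minimum":-1,"maximum":1},"y":{"type":"number","minimum":-1,"maximum":1},"z":{"type":"number","minimum":-1,"maximum":1},"fingers":{"type":"number"}}}},"squeeze":{"type":"number"}},"required":["plan"]}

```bash
ls; mkdir -p pics; cat > h.py <<'E'
from bench import monitor, viewer, workorder, nets, r
import numpy as np, cv2
def snap(n,f):
    c=viewer.camera(n); cv2.imwrite('pics/'+f,c['color'][:,:,::-1]); return c
def cloud(c):
    d=c['depth'];K=np.array(c['camera_matrix']);v,u=np.indices(d.shape)
    P=np.stack([(u-K[0,2])*d/K[0,0],(v-K[1,2])*d/K[1,1],d],-1)
    R=np.array(c['rotation']); 
    if R.shape!=(3,3):
        from scipy.spatial.transform import Rotation as Q; R=Q.from_quat(R).as_matrix()
    W=P@R.T+np.array(c['xyz']); W[d==0]=np.nan; return W
E
python3 - <<'E'
from h import *
s=monitor.read_state(); print({k:np.round(v,3) for k,v in s.items()}, r.grip_depth)
for n in('top','side'):
    c=snap(n,n+'0.png'); print(n,c['xyz'],np.round(c['rotation'],3),c['camera_matrix'])
    for l in ['shaker','pan','sieve_fine','sieve_medium','sieve_coarse','cover','frit_jar','acrylic_tray']:
        try: print(l,[(np.round(x['centre'],3).tolist(),round(x['confidence'],2)) for x in nets.find_in(l,n)])
        except Exception as e: print(l,e)
E
```

```text
pics
{'time': np.float64(0.0), 'joint_positions': array([-1.363,  0.333, -0.065,  1.461,  0.022,  1.35 , -0.089]), 'joint_vel': array([-0.003,  0.   , -0.   , -0.   ,  0.001, -0.   ,  0.   ]), 'joint_torque': array([-0.0000e+00, -6.2326e+01,  2.4000e-02, -3.8990e+01, -6.1000e-02,
        4.0000e-02,  0.0000e+00]), 'ee_pos': array([0.143, 0.608, 0.291]), 'eef_rot': array([ 0.115,  0.993, -0.001, -0.   ]), 'ft_force': array([ 0.322,  0.021, -0.731]), 'torque': array([-0.025, -0.001,  0.012]), 'width': np.float64(0.087)} 0.051
top [ 0.44452605 -0.02555903  1.56659929] [ 0.707 -0.705  0.038 -0.042] [[391.00298673   0.         321.34047379]
 [  0.         391.00298673 199.83919518]
 [  0.           0.           1.        ]]
shaker [([0.656, 0.016, 0.039], 0.81)]
pan [([0.454, 0.403, 0.009], 0.75)]
sieve_fine [([0.528, 0.224, 0.016], 0.68)]
sieve_medium [([0.434, -0.479, 0.012], 0.58), ([0.447, -0.355, 0.01], 0.54), ([0.629, -0.179, 0.014], 0.53)]
sieve_coarse [([0.59, 0.331, 0.015], 0.67)]
cover [([0.626, -0.298, 0.016], 0.75), ([0.745, -0.278, 0.012], 0.49)]
frit_jar [([0.76, 0.216, 0.08], 0.46)]
acrylic_tray [([0.74, -0.28, 0.016], 0.77)]
side [ 0.64506929 -1.2271796   0.60148558] [ 0.838  0.015 -0.015 -0.546] [[449.42099739   0.         322.61831525]
 [  0.         449.42099739 191.90600433]
 [  0.           0.           1.        ]]
shaker [([0.655, -0.024, 0.04], 0.83), ([0.754, 0.201, 0.048], 0.47)]
pan [([0.455, 0.38, 0.028], 0.63)]
sieve_fine [([0.526, 0.206, 0.025], 0.63)]
sieve_medium [([0.622, -0.19, 0.025], 0.94), ([0.44, -0.469, 0.027], 0.75), ([0.448, -0.359, 0.026], 0.56)]
sieve_coarse [([0.584, 0.305, 0.038], 0.61), ([0.738, -0.292, 0.026], 0.46)]
cover [([0.625, -0.306, 0.016], 0.63)]
frit_jar [([0.758, 0.199, 0.049], 0.63)]
acrylic_tray [([0.742, -0.292, 0.027], 0.66)]
```

View pics/top0.png

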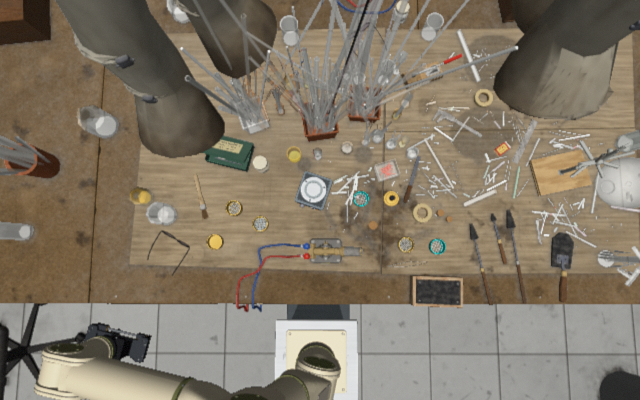

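View pics/side0.png

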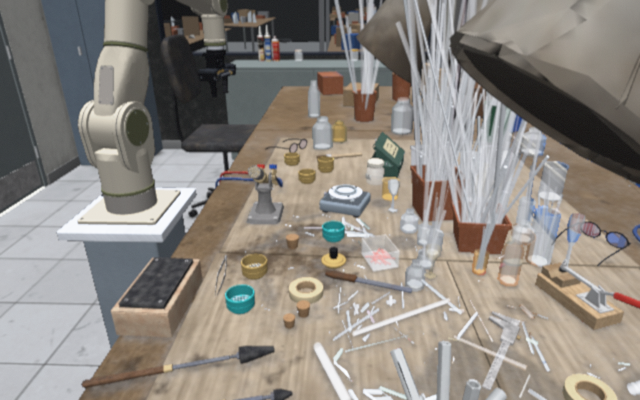

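```bash
python3 - <<'E'
from h import *
t=snap('top','t1.png'); s=snap('side','s1.png')
im=t['color'][:,:,::-1]
tiles=[]
for (u,v) in [(215,241),(261,223),(234,208),(405,243),(391,199),(313,188)]:
    tiles.append(cv2.resize(im[v-20:v+20,u-20:u+20],(260,260),interpolation=cv2.INTER_CUBIC))
cv2.imwrite('pics/z1.png',np.vstack([np.hstack(tiles[:3]),np.hstack(tiles[3:])]))
W=cloud(t)
for (u,v,rad) in [(215,241,14),(261,223,14),(234,208,14),(405,243,14),(391,199,14)]:
    p=W[v-rad:v+rad,u-rad:u+rad].reshape(-1,3); p=p[p[:,2]>0.006]
    top=p[p[:,2]>np.percentile(p[:,2],60)]
    print(u,v,'zmax',np.round(np.percentile(p[:,2],[5,50,90,99]),4),'center minmax',np.round((p.min(0)+p.max(0))/2,4),'ext',np.round(p.max(0)-p.min(0),4))
# height map coarse
H=W[:,:,2]
v=np.clip(np.nan_to_num(H)/0.8,0,1); cv2.imwrite('pics/h1.png',cv2.applyColorMap((v*255).astype(np.uint8),cv2.COLORMAP_JET))
# max z over grid
for x in np.arange(0.3,1.0,0.05):
    print(round(x,2),[int(1000*np.nanmax(np.where((abs(W[:,:,0]-x)<.025)&(abs(W[:,:,1]-y)<.025),H,-1))) for y in np.arange(0.6,-0.65,-0.05)])
E
```

```text
215 241 zmax [0.0064 0.0137 0.0387 0.0438] center minmax [0.4588 0.4053 0.0259] ext [0.1067 0.11   0.0397]
261 223 zmax [0.0066 0.0141 0.0386 0.0438] center minmax [0.5345 0.2222 0.0257] ext [0.0998 0.1051 0.0392]
234 208 zmax [0.0067 0.0175 0.0472 0.0559] center minmax [0.5906 0.3343 0.0314] ext [0.1089 0.1092 0.0508]
405 243 zmax [0.0067 0.0144 0.0378 0.0425] center minmax [ 0.4525 -0.3484  0.0248] ext [0.1063 0.1067 0.0375]
391 199 zmax [0.0067 0.0151 0.0346 0.047 ] center minmax [ 0.6296 -0.296   0.0296] ext [0.1058 0.1073 0.0471]
0.3 [0, 2, -1, 0, 0, 0, 13, 11, -1, 1, -1, 0, -3, 0, 0, 1, 0, 0, 0, 59, 69, 68, 68, 68, -2]
0.35 [8, 29, 9, 11, 10, 8, 8, 14, 18, 9, 6, 9, 7, 10, 7, 8, 9, 10, 15, 57, 57, 58, 7, 12, 9]
0.4 [10, 29, 37, 8, 9, 10, 8, 20, 21, 32, 78, 140, 127, 156, 188, 203, 10, 11, 8, 42, 12, 44, 38, 8, 9]
0.45 [8, 48, 47, 40, 44, 45, 10, 12, 21, 38, 74, 139, 128, 153, 184, 198, 9, 8, 42, 43, 35, 43, 47, 7, 33]
0.5 [88, 51, 7, 8, 43, 12, 10, 43, 44, 8, 9, 8, 9, 9, 11, 9, 35, 34, 10, 9, 7, 9, 8, 10, 36]
0.55 [135, 110, 9, 21, 11, 51, 55, 41, 45, 7, 13, 8, 10, 9, 10, 11, 38
[... 264 characters left out ...]
93, 443, 11, 11, 8, 12, 68, 70, 61, 13, 17, 11, 49, 51, 46, 20, 11, 11, 15, 11]
0.75 [10, 427, 511, 562, 569, 560, 488, 117, 87, 11, 52, 44, 36, 10, 10, 543, 11, 50, 53, 42, 20, 17, 15, 8, 12]
0.8 [11, 9, 562, 834, 862, 862, 536, 788, 82, 11, 67, 769, 726, 629, 705, 704, 8, 8, 52, 67, 69, 14, 15, 538, 585]
0.85 [-1000, -1000, 821, 939, 954, 957, 925, 616, 598, 9, 700, 437, 688, 582, 604, 613, 392, 167, 195, 84, 48, 17, 12, 589, 644]
0.9 [-1000, -1000, 823, -1000, 7, 841, 917, 406, 857, 857, 731, 869, 845, 683, 869, 870, 492, 216, 7, 8, 603, 711, 17, 637, 869]
0.95 [-1000, -1000, -1000, -1000, 11, 786, 465, 774, 638, 751, 602, 706, 840, 615, 825, 803, 286, 333, 478, 476, 586, 7, 16, 777, 841]
```

View pics/z1.png

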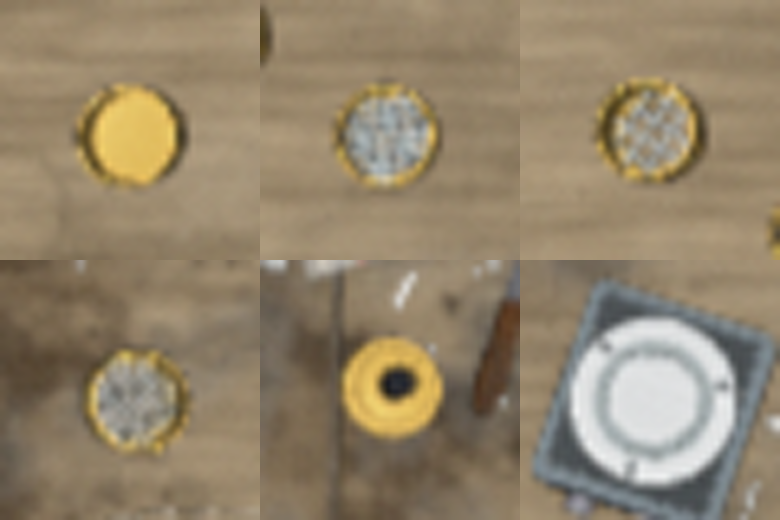

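```bash
cat >> h.py <<'E'
from scipy.optimize import minimize
from scipy.spatial.transform import Rotation as Q
def proj(c,P):
    R=np.array(c['rotation']); R=Q.from_quat(R).as_matrix() if R.shape!=(3,3) else R
    p=(P-np.array(c['xyz']))@R; K=np.array(c['camera_matrix'])
    return (p/p[:,2:])@K.T[:,:2]
A=np.linspace(0,2*np.pi,72,endpoint=False)
def cyl(x,y,parts):
    return np.vstack([np.c_[x+q*np.cos(A),y+q*np.sin(A),np.full(72,z)] for q,z in parts])
def sil(c,x,y,parts,roi,S=8):
    u0,v0,w,h=roi
    p=proj(c,cyl(x,y,parts)); hull=cv2.convexHull(((p+0.5-[u0,v0])*S).astype(np.float32))
    m=np.zeros((h*S,w*S),np.float32); cv2.fillConvexPoly(m,np.round(hull).astype(np.int32),1)
    return cv2.resize(m,(w,h),interpolation=cv2.INTER_AREA)
SV=[(.0305,.038),(.030,.008),(.0225,0)]
CO=[(.0305,.048),(.030,.008),(.0225,0)]
CV=[(.030,.017),(.030,.008),(.0225,0)]
def fit(c,mask,x,y,parts,z0=0):
    """fit by matching centroid of hull of mask"""
    parts=[(q,z+z0) for q,z in parts]
    pts=np.argwhere(mask)[:,::-1].astype(np.int32)
    hull=cv2.convexHull(pts); m=np.zeros(mask.shape,np.uint8); cv2.fillConvexPoly(m,hull,1)
    yy,xx=np.nonzero(m); cm=np.array([xx.mean(),yy.mean()])
    for _ in range(4):
        def cen(x,y):
            p=proj(c,cyl(x,y,parts)).astype(np.float32); M=cv2.moments(cv2.convexHull(p)); return np.array([M['m10'],M['m01']])/M['m00'],M['m00']
        c0,a=cen(x,y); J=np.c_[(cen(x+.005,y)[0]-c0)/.005,(cen(x,y+.005)[0]-c0)/.005]
        d=np.linalg.solve(J,cm-c0); x+=d[0]; y+=d[1]
    return x,y,m.sum()/a
E
cat > m1.py <<'E'
from h import *
G={'pan':(.454,.403,SV),'sieve_fine':(.528,.224,SV),'sieve_coarse':(.59,.331,CO),'sieve_medium':(.447,-.355,SV),'cover':(.626,-.30,CV)}
for n in('top','side'):
    c=snap(n,n+'2.png'); im=c['color']
    hsv=cv2.cvtColor(im,cv2.COLOR_RGB2HSV)
    for l,(x,y,P) in G.items():
        rr=[q for q in nets.regions_of(l,n)]
        p=proj(c,np.array([[x,y,.02]]))[0]
        best=None
        for q in rr:
            v,u=np.nonzero(q['region']); d=np.hypot(u.mean()-p[0],v.mean()-p[1])
            if d<15: best=q;break
        out=[]
        if best is not None: out.append(np.round(fit(c,best['region'],x,y,P),4))
        # colour mask
        u,v=np.round(p).astype(int); m=np.zeros(im.shape[:2],bool)
        sl=np.s_[v-22:v+22,u-22:u+22]
        hh=hsv[sl]; m[sl]=(hh[...,0]>17)&(hh[...,0]<32)&(hh[...,1]>125)
        k,lab,st,_=cv2.connectedComponentsWithStats(m.astype(np.uint8)); 
        if k>1:
            m=lab==1+np.argmax(st[1:,4]); out.append(np.round(fit(c,m,x,y,P),4))
        print(n,l,out)
    rr=nets.regions_of('shaker',n)[0]['region']; print(rr.sum())
    k=12 if n=='top' else 8
t=cv2.imread('pics/top2.png'); s=cv2.imread('pics/side2.png')
z=lambda I,u,v,w=18:cv2.resize(I[v-w:v+w,u-w:u+w],(260,260),interpolation=cv2.INTER_NEAREST)
cv2.imwrite('pics/z2.png',np.vstack([np.hstack([z(t,261,223),z(t,405,243),z(t,437,246)]),np.hstack([z(s,307,175),z(s,254,265),z(s,240,298)])]))
cv2.imwrite('pics/z3.png',np.hstack([cv2.resize(t[165:215,288:338],(380,380),interpolation=cv2.INTER_CUBIC),cv2.resize(s[175:220,315:375],(400,300),interpolation=cv2.INTER_CUBIC).copy() if 0 else cv2.resize(s[170:225,315:375],(415,380),interpolation=cv2.INTER_CUBIC)]))
E
python3 m1.py
```

```text
top pan [array([0.4556, 0.3983, 0.9933]), array([0.4547, 0.4008, 0.9058])]
top sieve_fine [array([0.527 , 0.2241, 0.9882]), array([0.5867, 0.3064, 0.1916])]
top sieve_coarse [array([0.5879, 0.3262, 1.0086]), array([0.5934, 0.3482, 0.2511])]
top sieve_medium [array([ 0.4476, -0.3483,  0.8942]), array([ 0.427 , -0.3685,  0.0601])]
top cover [array([ 0.6292, -0.2971,  1.0078]), array([ 0.6283, -0.2954,  1.0572])]
1019
side pan [array([0.4531, 0.4112, 0.9711])]
side sieve_fine [array([0.523 , 0.2313, 1.0606])]
side sieve_coarse [array([0.5856, 0.3345, 0.9196])]
side sieve_medium [array([ 0.4423, -0.3437,  1.0246])]
side cover [array([ 0.627 , -0.286 ,  1.1559])]
1200
```

View pics/z2.png

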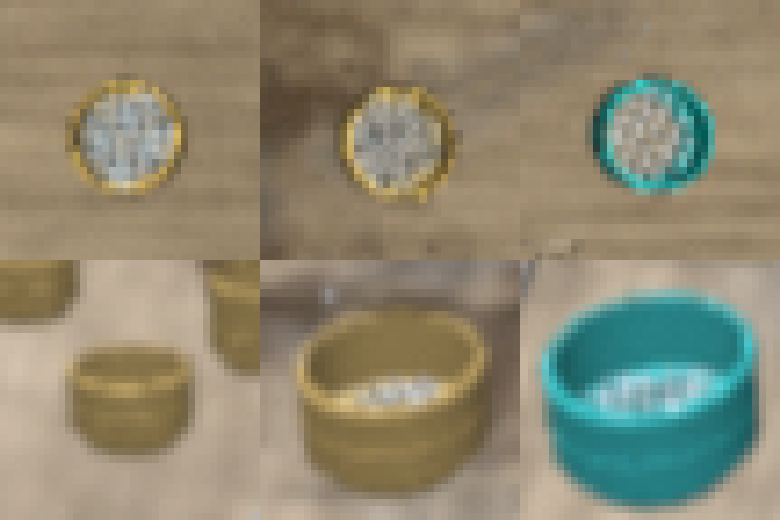

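View pics/z3.png

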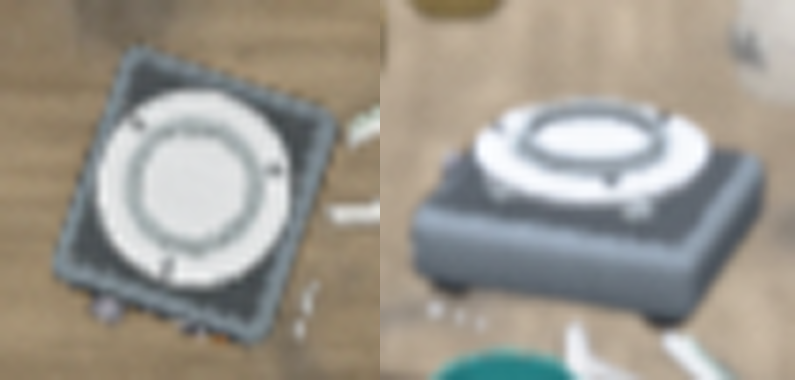

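```bash
cat > m2.py <<'E'
from h import *
PL=[(.05,.057),(.05,.0565)]
for n in('top','side'):
    c=snap(n,n+'3.png'); im=c['color'].astype(int)
    p=proj(c,np.array([[.66,.016,.057]]))[0]; u,v=np.round(p).astype(int)
    for th in (150,165,180):
        w=(im.min(2)>th)&(im.max(2)-im.min(2)<30); m=np.zeros_like(w); sl=np.s_[v-22:v+22,u-22:u+22]; m[sl]=w[sl]
        m=cv2.morphologyEx(m.astype(np.uint8),cv2.MORPH_OPEN,np.ones((2,2)))
        k,lab,st,_=cv2.connectedComponentsWithStats(m); mm=lab==1+np.argmax(st[1:,4])
        print(n,th,np.round(fit(c,mm,.66,.016,PL),4), st[1+np.argmax(st[1:,4])])
    # seat ring: darker annulus within white
    W=cloud(c); q=W[v-20:v+20,u-20:u+20].reshape(-1,3); q=q[(q[:,2]>.05)&(q[:,2]<.08)]
    print(np.round(np.nanmedian(q,0),4),np.round((np.nanpercentile(q,2,0)+np.nanpercentile(q,98,0))/2,4), len(q))
E
python3 m2.py
```

```text
top 150 [0.6537 0.0095 1.0292] [302 178  25  26 510]
top 165 [0.6541 0.0098 1.0039] [302 178  25  25 466]
top 180 [0.6546 0.0103 0.3242] [307 184  15  14 158]
[0.6586 0.0137 0.059 ] [0.659  0.012  0.0602] 502
side 150 [0.6602 0.0071 1.3333] [329 184  35  18 433]
side 165 [0.6597 0.0031 1.1455] [330 186  34  16 319]
side 180 [0.6596 0.0058 1.0626] [330 186  34  14 199]
[ 0.6566 -0.0011  0.0605] [0.6566 0.0053 0.0614] 405
```

```bash
cat > go.py <<'E'
import sys
from h import *
s=monitor.read_state(); R=Q.from_quat(s['eef_rot']).as_matrix(); p=np.array(s['ee_pos'])
print('t',round(float(s['time']),2),'p',np.round(p,4),'q',np.round(s['eef_rot'],4),'w',round(float(s['width']),4),'F',np.round(s['ft_force'],1),'j',np.round(s['joint_positions'],2),'yaw',round(np.degrees(np.arctan2(R[1,1],R[0,1])),2))
for a in sys.argv[1:]:
    t=np.array(eval(a)); print(a,np.round(R.T@(t-p),4),'R unit level' )
E
python3 go.py [.455,.400,.2] [.455,.400,.081]
```

```text
t 1.8 p [0.143  0.6085 0.2923] q [1.151e-01 9.933e-01 1.000e-04 0.000e+00] w 0.0873 F [-0.9 -0.7  0.2] j [-1.36  0.33 -0.06  1.46  0.02  1.35 -0.09] yaw 76.78
[.455,.400,.2] [-0.3515 -0.1316  0.0923] R unit level
[.455,.400,.081] [-0.3515 -0.1316  0.2113] R unit level
```

Emit:
drive_tool --plan '[{"x":-0.06,"y":-0.022,"z":0,"rz":-0.0368,"fingers":1},{"x":-0.12,"y":-0.044,"z":0,"rz":-0.0368,"fingers":1},{"x":-0.18,"y":-0.066,"z":0,"rz":-0.0368,"fingers":1},{"x":-0.24,"y":-0.088,"z":0.02,"rz":-0.0368,"fingers":1},{"x":-0.3,"y":-0.11,"z":0.05,"rz":-0.0368,"fingers":1},{"x":-0.3515,"y":-0.1316,"z":0.0923,"rz":-0.0368,"fingers":1},{"x":-0.3515,"y":-0.1316,"z":0.0923,"rz":-0.0368,"fingers":1},{"x":-0.3515,"y":-0.1316,"z":0.0923,"rz":-0.0368,"fingers":1}]' --squeeze 20

```text
validation failed for argument at $.pl...
```

```bash
python3 go.py [.455,.400,.081]; python3 - <<'E'
from h import *
for n in('top','side'):
    c=snap(n,n+'4.png')
    u,v=np.round(proj(c,np.array([[.455,.4,.04]]))[0]).astype(int)
    cv2.imwrite(f'pics/z4{n}.png',cv2.resize(cv2.imread(f'pics/{n}4.png')[v-40:v+40,u-50:u+50],(600,480)))
E
python3 -c "
import cv2,numpy as np
a=[cv2.resize(cv2.imread(f'pics/z4{n}.png'),(400,320)) for n in('top','side')];cv2.imwrite('pics/z4.png',np.hstack(a))"
```

```text
t 1.8 p [0.143  0.6085 0.2923] q [1.151e-01 9.933e-01 1.000e-04 0.000e+00] w 0.0873 F [-0.9 -0.7  0.2] j [-1.36  0.33 -0.06  1.46  0.02  1.35 -0.09] yaw 76.78
[.455,.400,.081] [-0.3515 -0.1316  0.2113] R unit level
```

View pics/z4.png

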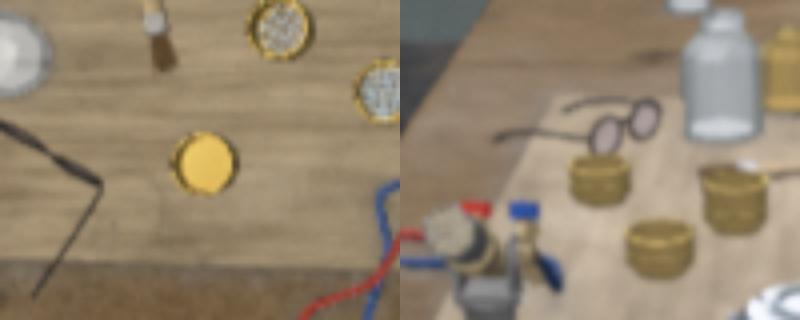

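Emit:
drive_tool --plan '[{"rx":0.0,"ry":0.0,"rz":-0.036,"x":-0.06,"y":-0.02,"z":0.0,"fingers":1.0}]' --squeeze 20

```text
time: 2.02
ee_pos: [0.19, 0.5786, 0.2919]
eef_rot: [0.02, 1.0, 0.0, -0.001]
ft_force: [1.1, 0.9, -0.3]
width: 0.0874
```

```bash
python3 go.py [.455,.400,.2] [.455,.400,.081]
```

```text
t 2.02 p [0.19   0.5786 0.2919] q [ 1.970e-02  9.998e-01  4.000e-04 -1.200e-03] w 0.0874 F [ 1.1  0.9 -0.3] j [-1.27  0.3  -0.07  1.51  0.02  1.34  0.19] yaw 87.74
[.455,.400,.2] [-0.2721 -0.1681  0.0911] R unit level
[.455,.400,.081] [-0.2723 -0.1682  0.2101] R unit level
```

Emit:
drive_tool --plan '[{"x":-0.05,"y":-0.03,"rz":-0.006,"fingers":1.0},{"x":-0.1,"y":-0.06,"rz":-0.006},{"x":-0.15,"y":-0.09,"z":0.02,"rz":-0.006},{"x":-0.2,"y":-0.12,"z":0.04,"rz":-0.006},{"x":-0.25,"y":-0.15,"z":0.07,"rz":-0.006},{"x":-0.272,"y":-0.168,"z":0.09,"rz":-0.006},{"x":-0.272,"y":-0.168,"z":0.09,"rz":-0.006},{"x":-0.272,"y":-0.168,"z":0.09,"rz":-0.006}]'

```text
validation failed for argument at $.pl...
```

```bash
python3 go.py [.455,.400,.2] [.455,.400,.081]; python3 - <<'E'
from h import *
for n in('top','side'):
    c=snap(n,n+'4.png')
E
```

```text
t 2.02 p [0.19   0.5786 0.2919] q [ 1.970e-02  9.998e-01  4.000e-04 -1.200e-03] w 0.0874 F [ 1.1  0.9 -0.3] j [-1.27  0.3  -0.07  1.51  0.02  1.34  0.19] yaw 87.74
[.455,.400,.2] [-0.2721 -0.1681  0.0911] R unit level
[.455,.400,.081] [-0.2723 -0.1682  0.2101] R unit level
```

View pics/side4.png

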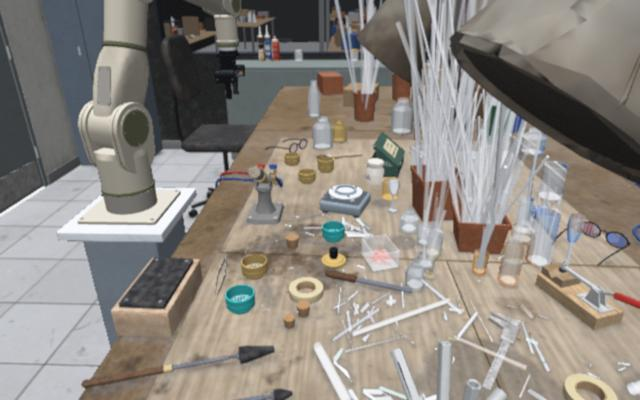

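Emit:
drive_tool --plan '[{"rx":0,"ry":0,"rz":-0.006,"x":-0.05,"y":-0.03,"z":0,"fingers":1},{"rx":0,"ry":0,"rz":-0.006,"x":-0.1,"y":-0.06,"z":0,"fingers":1},{"rx":0,"ry":0,"rz":-0.006,"x":-0.15,"y":-0.09,"z":0.02,"fingers":1},{"rx":0,"ry":0,"rz":-0.006,"x":-0.2,"y":-0.12,"z":0.04,"fingers":1},{"rx":0,"ry":0,"rz":-0.006,"x":-0.25,"y":-0.15,"z":0.07,"fingers":1},{"rx":0,"ry":0,"rz":-0.006,"x":-0.272,"y":-0.168,"z":0.1,"fingers":1},{"rx":0,"ry":0,"rz":-0.006,"x":-0.272,"y":-0.168,"z":0.13,"fingers":1},{"rx":0,"ry":0,"rz":-0.006,"x":-0.272,"y":-0.168,"z":0.13,"fingers":1}]'

```text
time: 3.12
ee_pos: [0.4569, 0.3945, 0.1602]
eef_rot: [0.007, 1.0, -0.002, -0.002]
ft_force: [-0.7, 0.0, -0.0]
width: 0.0868
```

```bash
python3 go.py [.455,.400,.2] [.455,.400,.081]; python3 - <<'E'
from h import *
for n in('top','side'):
    c=snap(n,n+'4.png')
    u,v=np.round(proj(c,np.array([[.455,.4,.06]]))[0]).astype(int)
    cv2.imwrite(f'pics/z4{n}.png',cv2.resize(cv2.imread(f'pics/{n}4.png')[v-40:v+40,u-50:u+50],(400,320)))
a=[cv2.imread(f'pics/z4{n}.png') for n in('top','side')];cv2.imwrite('pics/z4.png',np.hstack(a))
E
```

```text
t 3.12 p [0.4569 0.3945 0.1602] q [ 0.0066  1.     -0.0015 -0.0015] w 0.0868 F [-0.7  0.  -0. ] j [-0.87  0.39  0.1   1.68 -0.04  1.08  0.8 ] yaw 89.24
[.455,.400,.2] [ 0.0021  0.0054 -0.0398] R unit level
[.455,.400,.081] [0.0017 0.0057 0.0792] R unit level
```

View pics/z4.png

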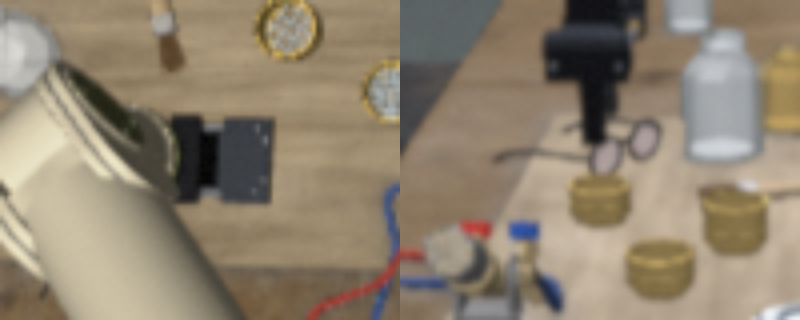

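Emit:
drive_tool --plan '[{"rx":0,"ry":0,"rz":0,"x":0,"y":0,"z":0,"fingers":1}]'

```text
time: 3.35
ee_pos: [0.4579, 0.3966, 0.164]
eef_rot: [0.006, 1.0, 0.001, 0.001]
ft_force: [1.4, -0.3, 0.2]
width: 0.0871
```

```bash
python3 go.py [.455,.400,.081]
```

```text
t 3.35 p [0.4579 0.3966 0.164 ] q [5.7e-03 1.0e+00 1.0e-03 8.0e-04] w 0.0871 F [ 1.4 -0.3  0.2] j [-0.87  0.39  0.1   1.67 -0.04  1.08  0.8 ] yaw 89.35
[.455,.400,.081] [0.0031 0.0032 0.083 ] R unit level
```

Emit:
drive_tool --plan '[{"rx":0,"ry":0,"rz":0,"x":0.003,"y":0.003,"z":0.04,"fingers":1},{"rx":0,"ry":0,"rz":0,"x":0.003,"y":0.003,"z":0.07,"fingers":1},{"rx":0,"ry":0,"rz":0,"x":0.003,"y":0.003,"z":0.082,"fingers":1},{"rx":0,"ry":0,"rz":0,"x":0.003,"y":0.003,"z":0.082,"fingers":1},{"rx":0,"ry":0,"rz":0,"x":0.003,"y":0.003,"z":0.082,"fingers":1}]'

```text
time: 3.98
ee_pos: [0.4554, 0.3993, 0.0819]
eef_rot: [0.006, 1.0, 0.001, 0.001]
ft_force: [0.0, 0.1, -0.0]
width: 0.0872
```

```bash
python3 go.py [.455,.400,.081];python3 go.py [.455,.400,.081]; python3 - <<'E'
from h import *
for n in('top','side'):
    c=snap(n,n+'4.png')
    u,v=np.round(proj(c,np.array([[.455,.4,.06]]))[0]).astype(int)
    cv2.imwrite(f'pics/z4{n}.png',cv2.resize(cv2.imread(f'pics/{n}4.png')[v-40:v+40,u-50:u+50],(400,320)))
a=[cv2.imread(f'pics/z4{n}.png') for n in('top','side')];cv2.imwrite('pics/z5.png',np.hstack(a))
E
python3 go.py
```

```text
t 3.98 p [0.4554 0.3993 0.0819] q [6.e-03 1.e+00 9.e-04 8.e-04] w 0.0872 F [ 0.   0.1 -0. ] j [-0.87  0.49  0.09  1.73 -0.05  0.93  0.8 ] yaw 89.31
[.455,.400,.081] [0.0005 0.0007 0.0009] R unit level
t 3.98 p [0.4554 0.3993 0.0819] q [6.e-03 1.e+00 9.e-04 8.e-04] w 0.0872 F [ 0.   0.1 -0. ] j [-0.87  0.49  0.09  1.73 -0.05  0.93  0.8 ] yaw 89.31
[.455,.400,.081] [0.0005 0.0007 0.0009] R unit level
t 4.08 p [0.4553 0.3991 0.0817] q [6.1e-03 1.0e+00 8.0e-04 7.0e-04] w 0.0873 F [-0.1  0.6 -0. ] j [-0.87  0.49  0.09  1.73 -0.05  0.93  0.8 ] yaw 89.3
```

View pics/z5.png

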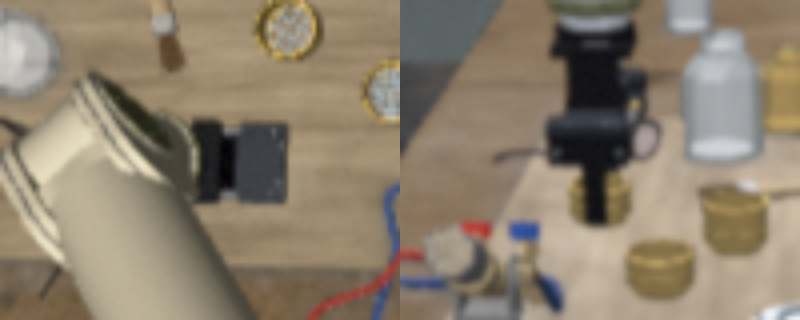

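Emit:
drive_tool --plan '[{"rx":0,"ry":0,"rz":0,"x":0,"y":0,"z":0.0,"fingers":0.5},{"rx":0,"ry":0,"rz":0,"x":0,"y":0,"z":0.0,"fingers":0.5},{"rx":0,"ry":0,"rz":0,"x":0,"y":0,"z":0.0,"fingers":0.5},{"rx":0,"ry":0,"rz":0,"x":0,"y":0,"z":0.0,"fingers":0.5}]' --squeeze 10

```text
time: 4.58
ee_pos: [0.4548, 0.3986, 0.0803]
eef_rot: [0.006, 1.0, 0.0, 0.0]
ft_force: [0.5, 0.2, 0.5]
width: 0.061
```

Emit:
drive_tool --plan '[{"rx":0,"ry":0,"rz":0,"x":0,"y":0,"z":0,"fingers":1},{"rx":0,"ry":0,"rz":0,"x":0,"y":0,"z":0,"fingers":1},{"rx":0,"ry":0,"rz":0.029,"x":0,"y":0,"z":0,"fingers":1},{"rx":0,"ry":0,"rz":0.058,"x":0,"y":0,"z":0,"fingers":1},{"rx":0,"ry":0,"rz":0.087,"x":0,"y":0,"z":0,"fingers":1},{"rx":0,"ry":0,"rz":0.116,"x":0,"y":0,"z":0,"fingers":1},{"rx":0,"ry":0,"rz":0.145,"x":0,"y":0,"z":0,"fingers":1},{"rx":0,"ry":0,"rz":0.174,"x":0,"y":0,"z":0,"fingers":1},{"rx":0,"ry":0,"rz":0.203,"x":0,"y":0,"z":0,"fingers":1},{"rx":0,"ry":0,"rz":0.232,"x":0,"y":0,"z":0,"fingers":1},{"rx":0,"ry":0,"rz":0.248,"x":0,"y":0,"z":0,"fingers":1},{"rx":0,"ry":0,"rz":0.248,"x":0,"y":0,"z":0,"fingers":1}]'

```text
time: 6.08
ee_pos: [0.4546, 0.3987, 0.0802]
eef_rot: [0.707, 0.708, -0.0, 0.0]
ft_force: [0.1, 0.5, -0.5]
width: 0.0869
```

Emit:
drive_tool --plan '[{"rx":0,"ry":0,"rz":0,"x":0,"y":0,"z":0,"fingers":0.5},{"rx":0,"ry":0,"rz":0,"x":0,"y":0,"z":0.0,"fingers":0.5},{"rx":0,"ry":0,"rz":0,"x":0,"y":0,"z":0.0,"fingers":0.5},{"rx":0,"ry":0,"rz":0,"x":0,"y":0,"z":0.0,"fingers":0.5}]' --squeeze 15

```text
time: 6.58
ee_pos: [0.4547, 0.3986, 0.0803]
eef_rot: [0.707, 0.707, 0.0, -0.0]
ft_force: [0.8, -0.2, 0.4]
width: 0.0612
```

```bash
python3 go.py [.455,.400,.35] [.655,.010,.35] [.655,.010,.15]
```

```text
t 6.58 p [0.4547 0.3986 0.0803] q [ 7.068e-01  7.074e-01  0.000e+00 -1.000e-04] w 0.0612 F [ 0.8 -0.2  0.4] j [-1.12  0.51  0.41  1.74 -0.25  0.94 -0.61] yaw 0.04
[.455,.400,.35] [ 1.500e-03  2.000e-04 -2.697e-01] R unit level
[.655,.010,.35] [-0.3887  0.1999 -0.2698] R unit level
[.655,.010,.15] [-0.3887  0.2    -0.0698] R unit level
```

Emit:
drive_tool --plan '[{"rx":0,"ry":0,"rz":0,"x":0,"y":0,"z":-0.03,"fingers":0.5},{"rx":0,"ry":0,"rz":0,"x":0,"y":0,"z":-0.07,"fingers":0.5},{"rx":0,"ry":0,"rz":0,"x":-0.04,"y":0.02,"z":-0.1,"fingers":0.5},{"rx":0,"ry":0,"rz":0,"x":-0.09,"y":0.046,"z":-0.12,"fingers":0.5},{"rx":0,"ry":0,"rz":0,"x":-0.14,"y":0.072,"z":-0.12,"fingers":0.5},{"rx":0,"ry":0,"rz":0,"x":-0.19,"y":0.098,"z":-0.12,"fingers":0.5},{"rx":0,"ry":0,"rz":0,"x":-0.24,"y":0.123,"z":-0.12,"fingers":0.5},{"rx":0,"ry":0,"rz":0,"x":-0.29,"y":0.149,"z":-0.12,"fingers":0.5},{"rx":0,"ry":0,"rz":0,"x":-0.34,"y":0.175,"z":-0.12,"fingers":0.5},{"rx":0,"ry":0,"rz":0,"x":-0.38,"y":0.196,"z":-0.12,"fingers":0.5},{"rx":0,"ry":0,"rz":0,"x":-0.388,"y":0.2,"z":-0.12,"fingers":0.5},{"rx":0,"ry":0,"rz":0,"x":-0.388,"y":0.2,"z":-0.1,"fingers":0.5}]' --squeeze 25

```text
time: 8.07
ee_pos: [0.6556, 0.0105, 0.1805]
eef_rot: [0.707, 0.707, 0.001, 0.001]
ft_force: [0.7, 0.9, -2.7]
width: 0.0605
```

Emit:
drive_tool --plan '[{"rx":0,"ry":0,"rz":0,"x":0,"y":0,"z":0,"fingers":0.5},{"rx":0,"ry":0,"rz":0,"x":0,"y":0,"z":0,"fingers":0.5}]'

```text
time: 8.32
ee_pos: [0.6545, 0.0123, 0.1798]
eef_rot: [0.706, 0.708, -0.0, -0.0]
ft_force: [-0.2, 1.6, -2.3]
width: 0.0611
```

```bash
python3 go.py [.654,.010,.150]; python3 - <<'E'
from h import *
for n in('top','side'):
    c=snap(n,n+'6.png')
    u,v=np.round(proj(c,np.array([[.655,.01,.08]]))[0]).astype(int)
    cv2.imwrite(f'pics/z4{n}.png',cv2.resize(cv2.imread(f'pics/{n}6.png')[v-32:v+32,u-40:u+40],(400,320),interpolation=cv2.INTER_CUBIC))
a=[cv2.imread(f'pics/z4{n}.png') for n in('top','side')];cv2.imwrite('pics/z6.png',np.hstack(a))
E
```

```text
t 8.32 p [0.6545 0.0123 0.1798] q [ 7.062e-01  7.080e-01 -1.000e-04 -5.000e-04] w 0.0611 F [-0.2  1.6 -2.3] j [-0.52  0.53  0.59  1.54 -0.31  1.17  0.13] yaw 0.15
[.654,.010,.150] [-0.0024 -0.0005  0.0298] R unit level
```

View pics/z6.png

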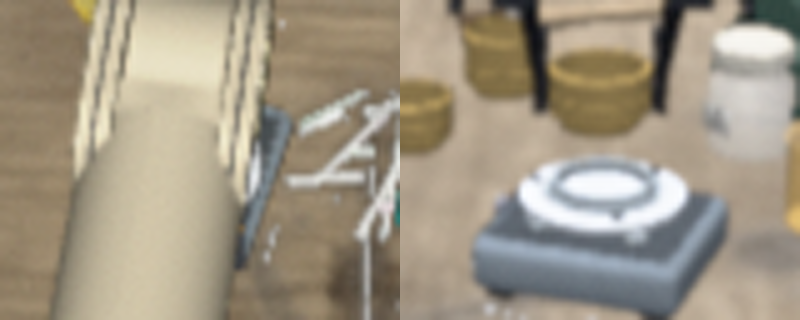

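Emit:
drive_tool --plan '[{"rx":0,"ry":0,"rz":0,"x":-0.002,"y":0,"z":0.015,"fingers":0.5},{"rx":0,"ry":0,"rz":0,"x":-0.002,"y":0,"z":0.03,"fingers":0.5},{"rx":0,"ry":0,"rz":0,"x":-0.002,"y":0,"z":0.034,"fingers":0.5},{"rx":0,"ry":0,"rz":0,"x":-0.002,"y":0,"z":0.037,"fingers":0.5},{"rx":0,"ry":0,"rz":0,"x":-0.002,"y":0,"z":0.039,"fingers":0.5},{"rx":0,"ry":0,"rz":0,"x":-0.002,"y":0,"z":0.039,"fingers":0.5}]'

```text
time: 9.18
ee_pos: [0.6558, 0.0095, 0.1422]
eef_rot: [0.707, 0.708, 0.001, 0.0]
ft_force: [2.4, 4.0, 3.6]
width: 0.0606
```

```bash
python3 go.py [.654,.010,.138]; cat > v.py <<'E'
import sys
from h import *
x,y,z,o=float(sys.argv[1]),float(sys.argv[2]),float(sys.argv[3]),sys.argv[4]
a=[]
for n in('top','side'):
    c=snap(n,o+n+'.png')
    u,v=np.round(proj(c,np.array([[x,y,z]]))[0]).astype(int)
    a.append(cv2.resize(c['color'][v-32:v+32,u-40:u+40,::-1],(400,320),interpolation=cv2.INTER_CUBIC))
cv2.imwrite('pics/'+o+'.png',np.hstack(a))
E
python3 v.py .655 .01 .08 z7
```

```text
t 9.18 p [0.6558 0.0095 0.1422] q [7.067e-01 7.075e-01 1.200e-03 4.000e-04] w 0.0606 F [2.4 4.  3.6] j [-0.5   0.57  0.57  1.57 -0.33  1.11  0.15] yaw 0.07
[.654,.010,.138] [ 0.0005 -0.0018  0.0042] R unit level
```

View pics/z7.png

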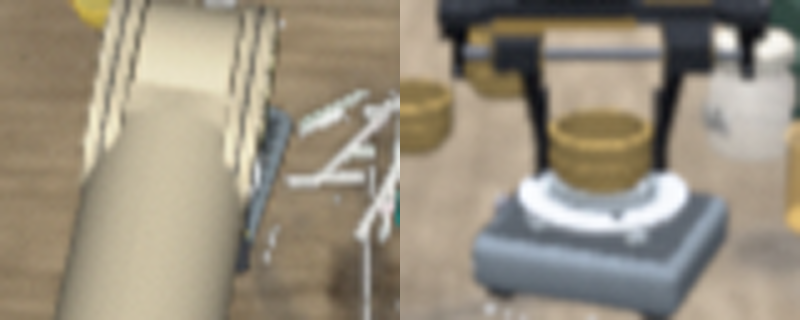

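Emit:
drive_tool --plan '[{"rx":0,"ry":0,"rz":0,"x":0.002,"y":0.001,"z":-0.001,"fingers":0.5},{"rx":0,"ry":0,"rz":0,"x":0.002,"y":0.001,"z":0.0,"fingers":0.5},{"rx":0,"ry":0,"rz":0,"x":0.002,"y":0.001,"z":0.001,"fingers":0.5},{"rx":0,"ry":0,"rz":0,"x":0.002,"y":0.001,"z":0.002,"fingers":0.5},{"rx":0,"ry":0,"rz":0,"x":0.002,"y":0.001,"z":0.002,"fingers":0.5}]'

```text
time: 9.9
ee_pos: [0.6558, 0.0106, 0.1389]
eef_rot: [0.707, 0.707, -0.0, -0.0]
ft_force: [1.8, 1.0, -2.6]
width: 0.0609
```

```bash
python3 go.py
```

```text
t 9.9 p [0.6558 0.0106 0.1389] q [ 7.070e-01  7.072e-01 -2.000e-04 -1.000e-04] w 0.0609 F [ 1.8  1.  -2.6] j [-0.5   0.57  0.57  1.57 -0.33  1.1   0.15] yaw 0.02
```

Emit:
drive_tool --plan '[{"rx":0,"ry":0,"rz":0,"x":0,"y":0.001,"z":0.001,"fingers":0.5},{"rx":0,"ry":0,"rz":0,"x":0,"y":0.001,"z":0.002,"fingers":0.5},{"rx":0,"ry":0,"rz":0,"x":0,"y":0.001,"z":0.002,"fingers":0.5}]'

```text
time: 10.28
ee_pos: [0.6564, 0.0104, 0.1382]
eef_rot: [0.707, 0.707, -0.0, -0.001]
ft_force: [-7.4, 2.0, 11.6]
width: 0.0611
```

```bash
python3 go.py; python3 v.py .655 .01 .08 z8
```

```text
t 10.28 p [0.6564 0.0104 0.1382] q [ 7.071e-01  7.072e-01 -4.000e-04 -7.000e-04] w 0.0611 F [-7.4  2.  11.6] j [-0.5   0.57  0.57  1.56 -0.34  1.1   0.15] yaw 0.01
```

View pics/z8.png

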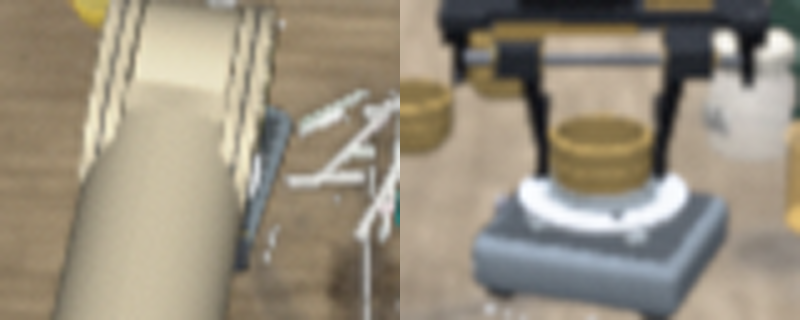

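Emit:
drive_tool --plan '[{"rx":0,"ry":0,"rz":0,"x":0,"y":0,"z":0.0,"fingers":1},{"rx":0,"ry":0,"rz":0,"x":0,"y":0,"z":0,"fingers":1},{"rx":0,"ry":0,"rz":0,"x":0,"y":0,"z":0,"fingers":1},{"rx":0,"ry":0,"rz":0,"x":0,"y":0,"z":-0.03,"fingers":1},{"rx":0,"ry":0,"rz":0,"x":0,"y":0,"z":-0.08,"fingers":1},{"rx":0,"ry":0,"rz":-0.029,"x":0.04,"y":-0.024,"z":-0.1,"fingers":1},{"rx":0,"ry":0,"rz":-0.058,"x":0.08,"y":-0.048,"z":-0.1,"fingers":1},{"rx":0,"ry":0,"rz":-0.087,"x":0.12,"y":-0.072,"z":-0.1,"fingers":1},{"rx":0,"ry":0,"rz":-0.116,"x":0.16,"y":-0.096,"z":-0.1,"fingers":1},{"rx":0,"ry":0,"rz":-0.145,"x":0.19,"y":-0.115,"z":-0.08,"fingers":1},{"rx":0,"ry":0,"rz":-0.174,"x":0.214,"y":-0.129,"z":-0.05,"fingers":1},{"rx":0,"ry":0,"rz":-0.203,"x":0.214,"y":-0.129,"z":-0.03,"fingers":1}]'

```text
time: 11.88
ee_pos: [0.526, 0.2272, 0.1659]
eef_rot: [0.142, 0.99, 0.0, -0.001]
ft_force: [0.4, -0.3, -0.8]
width: 0.0869
```

Emit:
drive_tool --plan '[{"rx":0,"ry":0,"rz":-0.029,"x":0,"y":0,"z":0,"fingers":1},{"rx":0,"ry":0,"rz":-0.047,"x":0,"y":0,"z":0,"fingers":1},{"rx":0,"ry":0,"rz":-0.047,"x":0,"y":0,"z":0,"fingers":1},{"rx":0,"ry":0,"rz":-0.047,"x":0,"y":0,"z":0,"fingers":1}]'

```text
time: 12.38
ee_pos: [0.5279, 0.2245, 0.1672]
eef_rot: [0.001, 1.0, 0.0, 0.0]
ft_force: [0.1, -0.3, -0.1]
width: 0.0871
```

```bash
python3 go.py [.527,.2245,.0803]; python3 v.py .6 .1 .05 z9; python3 -c "
from h import *
c=snap('top','t9.png')
for l,(x,y,P,z0) in {'pan':(.6555,.0105,SV,.058),'sieve_coarse':(.588,.327,CO,0)}.items():
  for q in nets.regions_of(l,'top')[:2]: print(l,q['confidence'],np.round(fit(c,q['region'],x,y,P,z0),4))
"
```

```text
t 12.38 p [0.5279 0.2245 0.1672] q [0.0011 1.     0.     0.    ] w 0.0871 F [ 0.1 -0.3 -0.1] j [-0.71  0.32  0.27  1.76 -0.1   1.07  1.16] yaw 89.87
[.527,.2245,.0803] [ 0.0009 -0.      0.0869] R unit level
pan 0.52 [0.6587 0.01   0.8792]
```

View pics/z9.png

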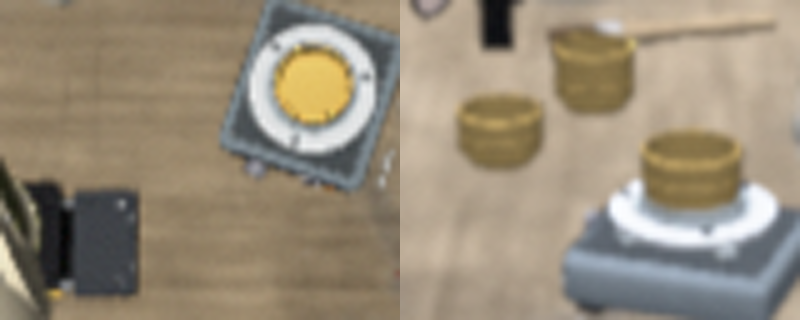

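Emit:
drive_tool --plan '[{"rx":0,"ry":0,"rz":0,"x":0.001,"y":0,"z":0.04,"fingers":1},{"rx":0,"ry":0,"rz":0,"x":0.001,"y":0,"z":0.07,"fingers":1},{"rx":0,"ry":0,"rz":0,"x":0.001,"y":0,"z":0.087,"fingers":1},{"rx":0,"ry":0,"rz":0,"x":0.001,"y":0,"z":0.087,"fingers":1},{"rx":0,"ry":0,"rz":0,"x":0.001,"y":0,"z":0.087,"fingers":0.5},{"rx":0,"ry":0,"rz":0,"x":0.001,"y":0,"z":0.087,"fingers":0.5},{"rx":0,"ry":0,"rz":0,"x":0.001,"y":0,"z":0.087,"fingers":0.5},{"rx":0,"ry":0,"rz":0,"x":0.001,"y":0,"z":0.087,"fingers":0.5}]' --squeeze 10

```text
time: 13.62
ee_pos: [0.5272, 0.2246, 0.0809]
eef_rot: [-0.0, 1.0, 0.0, 0.0]
ft_force: [0.3, -1.1, 5.0]
width: 0.0607
```

Emit:
drive_tool --plan '[{"rx":0,"ry":0,"rz":0,"x":0,"y":0,"z":0,"fingers":1},{"rx":0,"ry":0,"rz":0,"x":0,"y":0,"z":0,"fingers":1},{"rx":0,"ry":0,"rz":0.029,"x":0,"y":0,"z":0,"fingers":1},{"rx":0,"ry":0,"rz":0.058,"x":0,"y":0,"z":0,"fingers":1},{"rx":0,"ry":0,"rz":0.087,"x":0,"y":0,"z":0,"fingers":1},{"rx":0,"ry":0,"rz":0.116,"x":0,"y":0,"z":0,"fingers":1},{"rx":0,"ry":0,"rz":0.145,"x":0,"y":0,"z":0,"fingers":1},{"rx":0,"ry":0,"rz":0.174,"x":0,"y":0,"z":0,"fingers":1},{"rx":0,"ry":0,"rz":0.203,"x":0,"y":0,"z":0,"fingers":1},{"rx":0,"ry":0,"rz":0.232,"x":0,"y":0,"z":0,"fingers":1},{"rx":0,"ry":0,"rz":0.25,"x":0,"y":0,"z":0,"fingers":1},{"rx":0,"ry":0,"rz":0.25,"x":0,"y":0,"z":0,"fingers":1}]'

```text
time: 15.12
ee_pos: [0.5266, 0.2248, 0.0801]
eef_rot: [0.707, 0.708, -0.0, 0.0]
ft_force: [-0.6, 0.5, -0.8]
width: 0.087
```

Emit:
drive_tool --plan '[{"rx":0,"ry":0,"rz":0,"x":0,"y":0,"z":0,"fingers":0.5},{"rx":0,"ry":0,"rz":0,"x":0,"y":0,"z":0.0,"fingers":0.5},{"rx":0,"ry":0,"rz":0,"x":0,"y":0,"z":0.0,"fingers":0.5},{"rx":0,"ry":0,"rz":0,"x":0,"y":0,"z":0.0,"fingers":0.5}]' --squeeze 20

```text
time: 15.62
ee_pos: [0.5268, 0.2246, 0.0803]
eef_rot: [0.707, 0.707, -0.0, -0.0]
ft_force: [-0.9, 0.1, 0.6]
width: 0.0604
```

```bash
python3 go.py [.656,.0108,.21]; python3 v.py .55 .22 .05 z10
```

```text
t 15.62 p [0.5268 0.2246 0.0803] q [ 7.068e-01  7.074e-01 -0.000e+00 -1.000e-04] w 0.0604 F [-0.9  0.1  0.6] j [-0.95  0.48  0.57  1.84 -0.32  0.92 -0.23] yaw 0.04
[.656,.0108,.21] [-0.2138  0.1291 -0.1298] R unit level
```

View pics/z10.png

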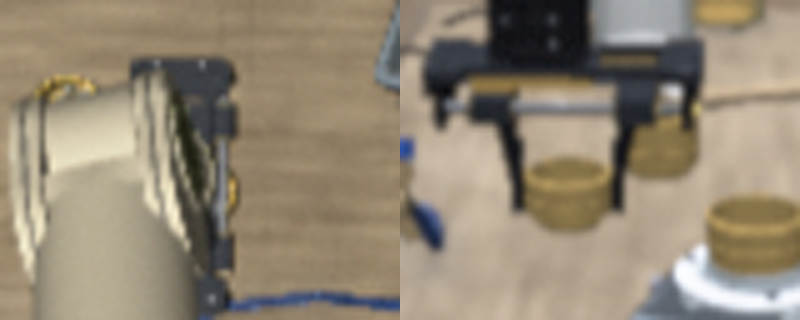

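Emit:
drive_tool --plan '[{"rx":0,"ry":0,"rz":0,"x":0,"y":0,"z":-0.03,"fingers":0.5},{"rx":0,"ry":0,"rz":0,"x":0,"y":0,"z":-0.07,"fingers":0.5},{"rx":0,"ry":0,"rz":0,"x":-0.03,"y":0.018,"z":-0.11,"fingers":0.5},{"rx":0,"ry":0,"rz":0,"x":-0.07,"y":0.042,"z":-0.14,"fingers":0.5},{"rx":0,"ry":0,"rz":0,"x":-0.11,"y":0.066,"z":-0.15,"fingers":0.5},{"rx":0,"ry":0,"rz":0,"x":-0.15,"y":0.09,"z":-0.15,"fingers":0.5},{"rx":0,"ry":0,"rz":0,"x":-0.19,"y":0.115,"z":-0.15,"fingers":0.5},{"rx":0,"ry":0,"rz":0,"x":-0.213,"y":0.129,"z":-0.15,"fingers":0.5},{"rx":0,"ry":0,"rz":0,"x":-0.213,"y":0.129,"z":-0.14,"fingers":0.5},{"rx":0,"ry":0,"rz":0,"x":-0.213,"y":0.129,"z":-0.12,"fingers":0.5},{"rx":0,"ry":0,"rz":0,"x":-0.213,"y":0.129,"z":-0.11,"fingers":0.5},{"rx":0,"ry":0,"rz":0,"x":-0.213,"y":0.129,"z":-0.11,"fingers":0.5}]' --squeeze 25

```text
time: 17.23
ee_pos: [0.6552, 0.0128, 0.1889]
eef_rot: [0.706, 0.708, -0.001, -0.001]
ft_force: [0.1, -0.3, -0.3]
width: 0.0601
```

Emit:
drive_tool --plan '[{"rx":0,"ry":0,"rz":0,"x":0,"y":0,"z":0,"fingers":0.5},{"rx":0,"ry":0,"rz":0,"x":0,"y":0,"z":0,"fingers":0.5}]'

```text
time: 17.48
ee_pos: [0.6562, 0.0118, 0.1909]
eef_rot: [0.707, 0.707, 0.0, 0.0]
ft_force: [-0.1, 0.6, -1.0]
width: 0.0601
```

```bash
python3 go.py [.656,.0108,.1683]; python3 v.py .655 .01 .1 z11
```

```text
t 17.48 p [0.6562 0.0118 0.1909] q [7.068e-01 7.074e-01 5.000e-04 3.000e-04] w 0.0601 F [-0.1  0.6 -1. ] j [-0.58  0.54  0.68  1.53 -0.36  1.2   0.16] yaw 0.04
[.656,.0108,.1683] [-0.001  -0.0002  0.0226] R unit level
```

View pics/z11.png

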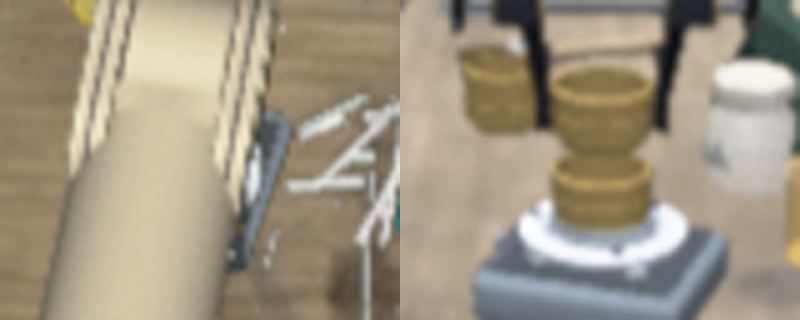

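Emit:
drive_tool --plan '[{"rx":0,"ry":0,"rz":0,"x":-0.001,"y":0,"z":0.008,"fingers":0.5},{"rx":0,"ry":0,"rz":0,"x":-0.001,"y":0,"z":0.012,"fingers":0.5},{"rx":0,"ry":0,"rz":0,"x":-0.001,"y":0,"z":0.015,"fingers":0.5},{"rx":0,"ry":0,"rz":0,"x":-0.001,"y":0,"z":0.018,"fingers":0.5},{"rx":0,"ry":0,"rz":0,"x":-0.001,"y":0,"z":0.02,"fingers":0.5},{"rx":0,"ry":0,"rz":0,"x":-0.001,"y":0,"z":0.02,"fingers":0.5},{"rx":0,"ry":0,"rz":0,"x":-0.001,"y":0,"z":0.02,"fingers":0.5}]'

```text
time: 18.45
ee_pos: [0.656, 0.0107, 0.1704]
eef_rot: [0.707, 0.707, 0.0, 0.0]
ft_force: [0.8, -0.3, -0.6]
width: 0.0605
```

```bash
python3 go.py
```

```text
t 18.45 p [0.656  0.0107 0.1704] q [7.069e-01 7.073e-01 1.000e-04 0.000e+00] w 0.0605 F [ 0.8 -0.3 -0.6] j [-0.57  0.56  0.67  1.54 -0.37  1.17  0.17] yaw 0.03
```

Free entry. Press to the end.

Emit:
drive_tool --plan '[{"rx":0,"ry":0,"rz":0,"x":0,"y":0,"z":0.001,"fingers":0.5},{"rx":0,"ry":0,"rz":0,"x":0,"y":0,"z":0.002,"fingers":0.5},{"rx":0,"ry":0,"rz":0,"x":0,"y":0,"z":0.003,"fingers":0.5},{"rx":0,"ry":0,"rz":0,"x":0,"y":0,"z":0.003,"fingers":0.5}]'

```text
time: 18.95
ee_pos: [0.656, 0.0107, 0.1682]
eef_rot: [0.707, 0.707, 0.0, -0.0]
ft_force: [-5.0, 0.5, 8.1]
width: 0.06
```

```bash
python3 go.py [.4465,-.348,.2] [.656,.0108,.28]; python3 v.py .655 .01 .1 z12
```

```text
t 18.95 p [0.656  0.0107 0.1682] q [ 7.070e-01  7.072e-01  3.000e-04 -1.000e-04] w 0.06 F [-5.   0.5  8.1] j [-0.57  0.56  0.67  1.55 -0.37  1.16  0.17] yaw 0.02
[.4465,-.348,.2] [-0.3586 -0.2096 -0.0321] R unit level
[.656,.0108,.28] [ 0.0002  0.     -0.1118] R unit level
```

View pics/z12.png

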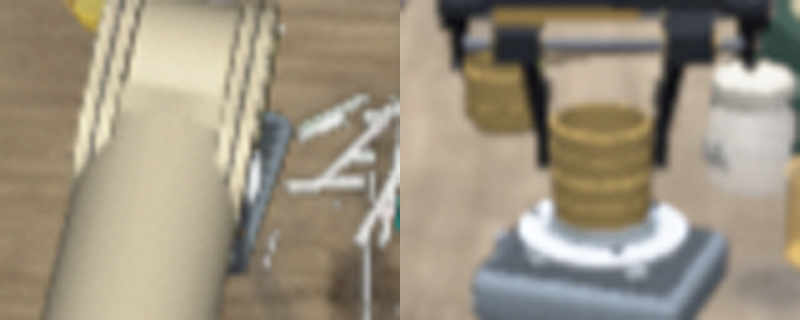

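Emit:
drive_tool --plan '[{"rx":0,"ry":0,"rz":0,"x":0,"y":0,"z":0,"fingers":1},{"rx":0,"ry":0,"rz":0,"x":0,"y":0,"z":0,"fingers":1},{"rx":0,"ry":0,"rz":0,"x":0,"y":0,"z":0,"fingers":1},{"rx":0,"ry":0,"rz":0,"x":0,"y":0,"z":-0.03,"fingers":1},{"rx":0,"ry":0,"rz":0.0,"x":0,"y":0,"z":-0.08,"fingers":1},{"rx":0,"ry":0,"rz":0.029,"x":-0.03,"y":-0.01,"z":-0.13,"fingers":1},{"rx":0,"ry":0,"rz":0.058,"x":-0.08,"y":-0.03,"z":-0.14,"fingers":1},{"rx":0,"ry":0,"rz":0.087,"x":-0.13,"y":-0.05,"z":-0.14,"fingers":1},{"rx":0,"ry":0,"rz":0.116,"x":-0.18,"y":-0.07,"z":-0.14,"fingers":1},{"rx":0,"ry":0,"rz":0.145,"x":-0.23,"y":-0.1,"z":-0.14,"fingers":1},{"rx":0,"ry":0,"rz":0.174,"x":-0.28,"y":-0.13,"z":-0.14,"fingers":1},{"rx":0,"ry":0,"rz":0.203,"x":-0.32,"y":-0.16,"z":-0.14,"fingers":1}]'

```text
time: 20.55
ee_pos: [0.4946, -0.3113, 0.3074]
eef_rot: [0.99, 0.144, 0.0, 0.0]
ft_force: [0.2, -0.5, -0.2]
width: 0.0873
```

```bash
python3 go.py [.4465,-.348,.2]; python3 v.py .46 -.3 .1 z13;  python3 -c "
from h import *
c=snap('top','t9.png')
for l,(x,y,P,z0) in {'sieve_fine':(.6555,.0105,SV,.088),'sieve_coarse':(.588,.327,CO,0),'sieve_medium':(.447,-.348,SV,0),'cover':(.628,-.296,CV,0)}.items():
  for q in nets.regions_of(l,'top'): print(l,q['confidence'],np.round(fit(c,q['region'],x,y,P,z0),4))
"
```

```text
t 20.55 p [ 0.4946 -0.3113  0.3074] q [9.896e-01 1.439e-01 2.000e-04 1.000e-04] w 0.0873 F [ 0.2 -0.5 -0.2] j [-0.37  0.38  1.1   1.6  -0.35  1.38 -0.51] yaw -73.46
[.4465,-.348,.2] [-0.0566  0.0214  0.1073] R unit level
sieve_fine 0.71 [0.6575 0.0109 0.9795]
sieve_coarse 0.48 [0.588  0.3265 0.9542]
sieve_medium 0.39 [0.6572 0.013  5.1869]
cover 0.66 [ 0.629  -0.2987  1.0733]
```

View pics/z13.png

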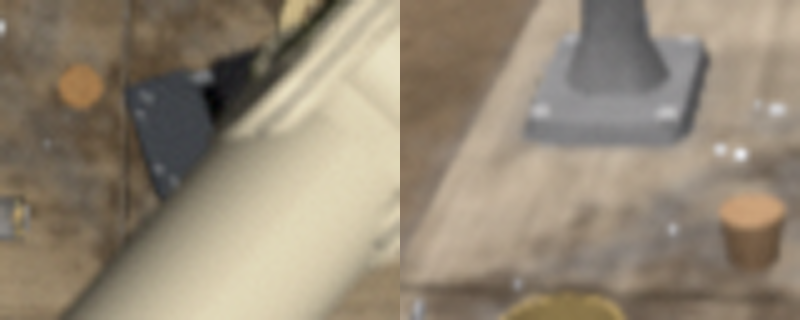

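```bash
python3 -c "
from h import *
c=viewer.camera('top'); im=cv2.imread('pics/top2.png')
hsv=cv2.cvtColor(im,cv2.COLOR_BGR2HSV)
def ov(x,y,P,f):
    h=cv2.convexHull(proj(c,cyl(x,y,P)).astype(np.float32))[:,0]; u,v=np.round(h.mean(0)).astype(int)
    S=14; k=cv2.resize(im[v-14:v+14,u-14:u+14],None,fx=S,fy=S,interpolation=cv2.INTER_CUBIC)
    for part in (P[:1],P):
        hh=cv2.convexHull(proj(c,cyl(x,y,part)).astype(np.float32))[:,0]
        cv2.polylines(k,[np.round((hh+.5-[u-14,v-14])*S).astype(np.int32)],True,(0,0,255),1)
    return k
cv2.imwrite('pics/ov.png',np.hstack([ov(.4475,-.3483,SV,0),ov(.527,.2246,SV,0)]))
"
```

```text
(no output)
```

View pics/ov.png

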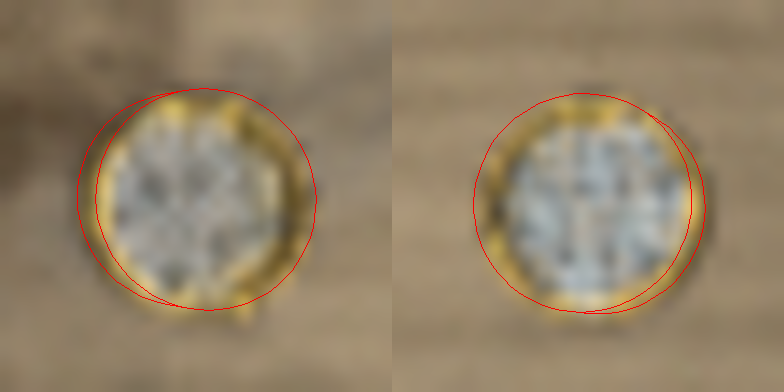

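Emit:
drive_tool --plan '[{"rx":0,"ry":0,"rz":0.029,"x":-0.03,"y":0.01,"z":0.04,"fingers":1},{"rx":0,"ry":0,"rz":0.046,"x":-0.056,"y":0.021,"z":0.08,"fingers":1},{"rx":0,"ry":0,"rz":0.046,"x":-0.056,"y":0.021,"z":0.12,"fingers":1},{"rx":0,"ry":0,"rz":0.046,"x":-0.056,"y":0.021,"z":0.15,"fingers":1},{"rx":0,"ry":0,"rz":0.046,"x":-0.056,"y":0.021,"z":0.15,"fingers":1},{"rx":0,"ry":0,"rz":0.046,"x":-0.056,"y":0.021,"z":0.15,"fingers":1}]'

```text
time: 21.7
ee_pos: [0.4494, -0.3459, 0.1584]
eef_rot: [1.0, 0.004, 0.0, 0.0]
ft_force: [-0.0, 0.1, 0.4]
width: 0.0873
```

```bash
python3 go.py [.4465,-.3485,.0803]; python3 v.py .4465 -.3485 .06 z14
```

```text
t 21.7 p [ 0.4494 -0.3459  0.1584] q [1.0e+00 3.9e-03 5.0e-04 4.0e-04] w 0.0873 F [-0.   0.1  0.4] j [-0.26  0.52  1.06  1.82 -0.5   1.11 -0.58] yaw -89.56
[.4465,-.3485,.0803] [-0.003   0.0025  0.0781] R unit level
```

View pics/z14.png

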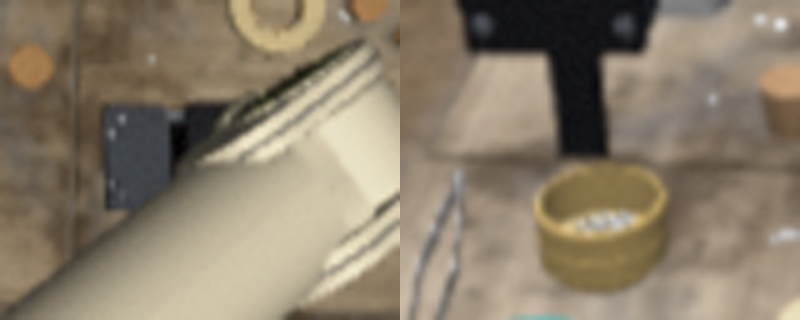

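Emit:
drive_tool --plan '[{"rx":0,"ry":0,"rz":0,"x":-0.003,"y":0.002,"z":0.03,"fingers":1},{"rx":0,"ry":0,"rz":0,"x":-0.003,"y":0.002,"z":0.06,"fingers":1},{"rx":0,"ry":0,"rz":0,"x":-0.003,"y":0.002,"z":0.078,"fingers":1},{"rx":0,"ry":0,"rz":0,"x":-0.003,"y":0.002,"z":0.078,"fingers":1},{"rx":0,"ry":0,"rz":0,"x":-0.003,"y":0.002,"z":0.078,"fingers":0.5},{"rx":0,"ry":0,"rz":0,"x":-0.003,"y":0.002,"z":0.078,"fingers":0.5},{"rx":0,"ry":0,"rz":0,"x":-0.003,"y":0.002,"z":0.078,"fingers":0.5},{"rx":0,"ry":0,"rz":0,"x":-0.003,"y":0.002,"z":0.078,"fingers":0.5}]' --squeeze 10

```text
time: 22.8
ee_pos: [0.446, -0.348, 0.0797]
eef_rot: [1.0, 0.003, 0.0, 0.0]
ft_force: [-0.1, 0.7, 4.4]
width: 0.0617
```

Emit:
drive_tool --plan '[{"rx":0,"ry":0,"rz":0,"x":0,"y":0,"z":0,"fingers":1},{"rx":0,"ry":0,"rz":0,"x":0,"y":0,"z":0,"fingers":1},{"rx":0,"ry":0,"rz":-0.029,"x":0,"y":0,"z":0,"fingers":1},{"rx":0,"ry":0,"rz":-0.058,"x":0,"y":0,"z":0,"fingers":1},{"rx":0,"ry":0,"rz":-0.087,"x":0,"y":0,"z":0,"fingers":1},{"rx":0,"ry":0,"rz":-0.116,"x":0,"y":0,"z":0,"fingers":1},{"rx":0,"ry":0,"rz":-0.145,"x":0,"y":0,"z":0,"fingers":1},{"rx":0,"ry":0,"rz":-0.174,"x":0,"y":0,"z":0,"fingers":1},{"rx":0,"ry":0,"rz":-0.203,"x":0,"y":0,"z":0,"fingers":1},{"rx":0,"ry":0,"rz":-0.232,"x":0,"y":0,"z":0,"fingers":1},{"rx":0,"ry":0,"rz":-0.249,"x":0,"y":0,"z":0,"fingers":1},{"rx":0,"ry":0,"rz":-0.249,"x":0,"y":0,"z":0,"fingers":1}]'

```text
time: 24.3
ee_pos: [0.4455, -0.3479, 0.0791]
eef_rot: [0.707, 0.707, 0.0, -0.0]
ft_force: [-0.5, -0.4, -0.4]
width: 0.0869
```

Emit:
drive_tool --plan '[{"rx":0,"ry":0,"rz":0,"x":0,"y":0,"z":0,"fingers":0.5},{"rx":0,"ry":0,"rz":0,"x":0,"y":0,"z":0.0,"fingers":0.5},{"rx":0,"ry":0,"rz":0,"x":0,"y":0,"z":0.0,"fingers":0.5},{"rx":0,"ry":0,"rz":0,"x":0,"y":0,"z":0.0,"fingers":0.5}]' --squeeze 20

```text
time: 24.8
ee_pos: [0.4456, -0.3478, 0.0791]
eef_rot: [0.707, 0.707, -0.0, -0.0]
ft_force: [-1.2, 0.7, -0.8]
width: 0.0612
```

```bash
python3 go.py [.656,.0108,.22]; python3 v.py .4465 -.3485 .05 z15
```

```text
t 24.8 p [ 0.4456 -0.3478  0.0791] q [ 7.070e-01  7.072e-01 -0.000e+00 -1.000e-04] w 0.0612 F [-1.2  0.7 -0.8] j [ 0.08  0.48  0.61  1.86 -0.34  0.91  0.85] yaw 0.01
[.656,.0108,.22] [ 0.3586  0.2104 -0.1409] R unit level
```

View pics/z15.png

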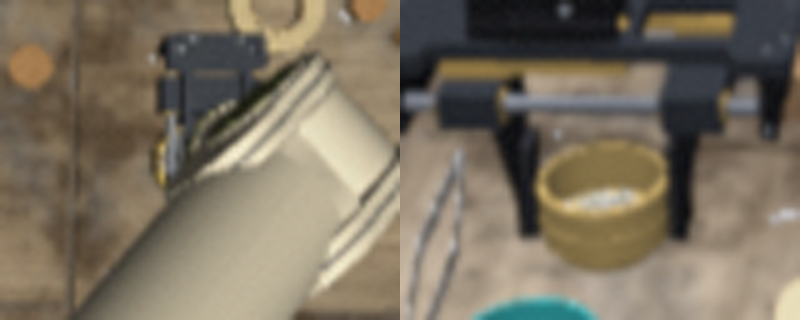

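Emit:
drive_tool --plan '[{"rx":0,"ry":0,"rz":0,"x":0,"y":0,"z":-0.03,"fingers":0.5},{"rx":0,"ry":0,"rz":0,"x":0,"y":0,"z":-0.08,"fingers":0.5},{"rx":0,"ry":0,"rz":0,"x":0,"y":0.01,"z":-0.13,"fingers":0.5},{"rx":0,"ry":0,"rz":0,"x":0.02,"y":0.04,"z":-0.18,"fingers":0.5},{"rx":0,"ry":0,"rz":0,"x":0.05,"y":0.07,"z":-0.21,"fingers":0.5},{"rx":0,"ry":0,"rz":0,"x":0.09,"y":0.1,"z":-0.22,"fingers":0.5},{"rx":0,"ry":0,"rz":0,"x":0.14,"y":0.13,"z":-0.22,"fingers":0.5},{"rx":0,"ry":0,"rz":0,"x":0.19,"y":0.16,"z":-0.22,"fingers":0.5},{"rx":0,"ry":0,"rz":0,"x":0.24,"y":0.18,"z":-0.22,"fingers":0.5},{"rx":0,"ry":0,"rz":0,"x":0.29,"y":0.2,"z":-0.21,"fingers":0.5},{"rx":0,"ry":0,"rz":0,"x":0.34,"y":0.21,"z":-0.19,"fingers":0.5},{"rx":0,"ry":0,"rz":0,"x":0.359,"y":0.21,"z":-0.17,"fingers":0.5}]' --squeeze 25

```text
time: 26.4
ee_pos: [0.6557, 0.0157, 0.2478]
eef_rot: [0.705, 0.709, 0.0, -0.001]
ft_force: [0.9, -0.2, -1.3]
width: 0.0615
```

Emit:
drive_tool --plan '[{"rx":0,"ry":0,"rz":0,"x":0,"y":0,"z":0.02,"fingers":0.5},{"rx":0,"ry":0,"rz":0,"x":0,"y":0,"z":0.03,"fingers":0.5},{"rx":0,"ry":0,"rz":0,"x":0,"y":0,"z":0.03,"fingers":0.5},{"rx":0,"ry":0,"rz":0,"x":0,"y":0,"z":0.03,"fingers":0.5}]'

```text
time: 26.9
ee_pos: [0.6558, 0.0099, 0.2202]
eef_rot: [0.708, 0.707, 0.0, 0.0]
ft_force: [0.1, -0.3, -1.2]
width: 0.0609
```

```bash
python3 go.py [.656,.0108,.1971]; python3 v.py .655 .01 .12 z16
```

```text
t 26.9 p [0.6558 0.0099 0.2202] q [7.076e-01 7.067e-01 5.000e-04 5.000e-04] w 0.0609 F [ 0.1 -0.3 -1.2] j [-0.46  0.48  0.51  1.49 -0.24  1.24  0.08] yaw -0.07
[.656,.0108,.1971] [0.0009 0.0002 0.0231] R unit level
```

View pics/z16.png

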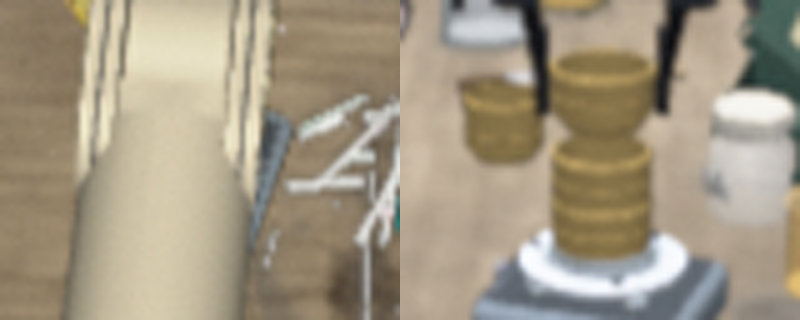

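Emit:
drive_tool --plan '[{"rx":0,"ry":0,"rz":0,"x":0.001,"y":0,"z":0.008,"fingers":0.5},{"rx":0,"ry":0,"rz":0,"x":0.001,"y":0,"z":0.012,"fingers":0.5},{"rx":0,"ry":0,"rz":0,"x":0.001,"y":0,"z":0.015,"fingers":0.5},{"rx":0,"ry":0,"rz":0,"x":0.001,"y":0,"z":0.018,"fingers":0.5},{"rx":0,"ry":0,"rz":0,"x":0.001,"y":0,"z":0.02,"fingers":0.5},{"rx":0,"ry":0,"rz":0,"x":0.001,"y":0,"z":0.021,"fingers":0.5},{"rx":0,"ry":0,"rz":0,"x":0.001,"y":0,"z":0.021,"fingers":0.5}]'

```text
time: 27.88
ee_pos: [0.6555, 0.0123, 0.1982]
eef_rot: [0.707, 0.707, 0.0, -0.0]
ft_force: [-0.1, -0.1, -0.5]
width: 0.0612
```

```bash
python3 go.py
```

```text
t 27.88 p [0.6555 0.0123 0.1982] q [ 0.7069  0.7073  0.     -0.    ] w 0.0612 F [-0.1 -0.1 -0.5] j [-0.46  0.49  0.5   1.51 -0.25  1.2   0.09] yaw 0.03
```

Emit:
drive_tool --plan '[{"rx":0,"ry":0,"rz":0,"x":-0.001,"y":0,"z":0.001,"fingers":0.5},{"rx":0,"ry":0,"rz":0,"x":-0.001,"y":0,"z":0.002,"fingers":0.5},{"rx":0,"ry":0,"rz":0,"x":-0.001,"y":0,"z":0.002,"fingers":0.5}]'

```text
time: 28.25
ee_pos: [0.6556, 0.0112, 0.1971]
eef_rot: [0.707, 0.707, 0.0, 0.0]
ft_force: [-3.2, -0.0, 5.2]
width: 0.061
```

```bash
python3 go.py [.588,.327,.2]; python3 v.py .655 .01 .12 z17
```

```text
t 28.25 p [0.6556 0.0112 0.1971] q [7.070e-01 7.072e-01 3.000e-04 1.000e-04] w 0.061 F [-3.2 -0.   5.2] j [-0.46  0.49  0.5   1.51 -0.25  1.2   0.09] yaw 0.02
[.588,.327,.2] [ 0.3159 -0.0675 -0.0028] R unit level
```

View pics/z17.png

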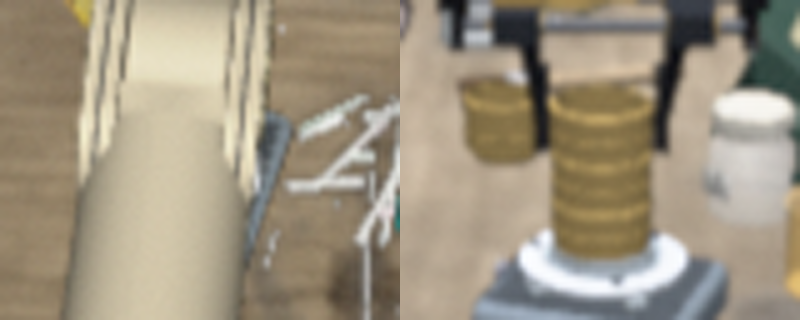

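Emit:
drive_tool --plan '[{"rx":0,"ry":0,"rz":0,"x":0,"y":0,"z":0.0,"fingers":1},{"rx":0,"ry":0,"rz":0,"x":0,"y":0,"z":0,"fingers":1},{"rx":0,"ry":0,"rz":0,"x":0,"y":0,"z":0,"fingers":1},{"rx":0,"ry":0,"rz":0,"x":0,"y":0,"z":-0.03,"fingers":1},{"rx":0,"ry":0,"rz":0,"x":0,"y":0,"z":-0.07,"fingers":1},{"rx":0,"ry":0,"rz":-0.029,"x":0.04,"y":-0.01,"z":-0.08,"fingers":1},{"rx":0,"ry":0,"rz":-0.058,"x":0.09,"y":-0.02,"z":-0.08,"fingers":1},{"rx":0,"ry":0,"rz":-0.087,"x":0.14,"y":-0.03,"z":-0.07,"fingers":1},{"rx":0,"ry":0,"rz":-0.116,"x":0.19,"y":-0.04,"z":-0.06,"fingers":1},{"rx":0,"ry":0,"rz":-0.145,"x":0.24,"y":-0.05,"z":-0.03,"fingers":1},{"rx":0,"ry":0,"rz":-0.174,"x":0.29,"y":-0.06,"z":-0.01,"fingers":1},{"rx":0,"ry":0,"rz":-0.203,"x":0.315,"y":-0.067,"z":0.01,"fingers":1}]'

```text
time: 29.85
ee_pos: [0.5868, 0.3299, 0.1852]
eef_rot: [0.142, 0.99, 0.001, -0.001]
ft_force: [0.7, -1.4, -0.6]
width: 0.0868
```

Emit:
drive_tool --plan '[{"rx":0,"ry":0,"rz":-0.029,"x":0,"y":0,"z":0,"fingers":1},{"rx":0,"ry":0,"rz":-0.047,"x":0,"y":0,"z":0.01,"fingers":1},{"rx":0,"ry":0,"rz":-0.047,"x":0,"y":0,"z":0.02,"fingers":1},{"rx":0,"ry":0,"rz":-0.047,"x":0,"y":0,"z":0.02,"fingers":1},{"rx":0,"ry":0,"rz":-0.047,"x":0,"y":0,"z":0.02,"fingers":1}]'

```text
time: 30.48
ee_pos: [0.5884, 0.3263, 0.1665]
eef_rot: [0.001, 1.0, 0.0, 0.0]
ft_force: [0.1, -0.9, 0.3]
width: 0.0869
```

```bash
python3 go.py [.588,.3265,.089]; python3 v.py .588 .327 .1 z18
```

```text
t 30.48 p [0.5884 0.3263 0.1665] q [6.e-04 1.e+00 1.e-04 1.e-04] w 0.0869 F [ 0.1 -0.9  0.3] j [-0.67  0.52  0.13  1.47 -0.07  1.15  1.04] yaw 89.94
[.588,.3265,.089] [0.0005 0.0002 0.0775] R unit level
```

View pics/z18.png

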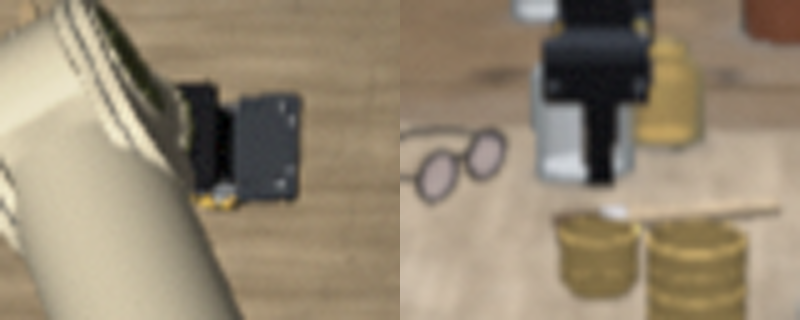

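Emit:
drive_tool --plan '[{"rx":0,"ry":0,"rz":0,"x":0,"y":0,"z":0.03,"fingers":1},{"rx":0,"ry":0,"rz":0,"x":0,"y":0,"z":0.06,"fingers":1},{"rx":0,"ry":0,"rz":0,"x":0,"y":0,"z":0.077,"fingers":1},{"rx":0,"ry":0,"rz":0,"x":0,"y":0,"z":0.077,"fingers":1},{"rx":0,"ry":0,"rz":0,"x":0,"y":0,"z":0.077,"fingers":0.5},{"rx":0,"ry":0,"rz":0,"x":0,"y":0,"z":0.077,"fingers":0.5},{"rx":0,"ry":0,"rz":0,"x":0,"y":0,"z":0.077,"fingers":0.5},{"rx":0,"ry":0,"rz":0,"x":0,"y":0,"z":0.077,"fingers":0.5}]' --squeeze 10

```text
time: 31.58
ee_pos: [0.5886, 0.3263, 0.0899]
eef_rot: [-0.0, 1.0, 0.0, 0.0]
ft_force: [-0.2, -1.2, 3.8]
width: 0.0603
```

Emit:
drive_tool --plan '[{"rx":0,"ry":0,"rz":0,"x":0,"y":0,"z":0,"fingers":1},{"rx":0,"ry":0,"rz":0,"x":0,"y":0,"z":0,"fingers":1},{"rx":0,"ry":0,"rz":0.029,"x":0,"y":0,"z":0,"fingers":1},{"rx":0,"ry":0,"rz":0.058,"x":0,"y":0,"z":0,"fingers":1},{"rx":0,"ry":0,"rz":0.087,"x":0,"y":0,"z":0,"fingers":1},{"rx":0,"ry":0,"rz":0.116,"x":0,"y":0,"z":0,"fingers":1},{"rx":0,"ry":0,"rz":0.145,"x":0,"y":0,"z":0,"fingers":1},{"rx":0,"ry":0,"rz":0.174,"x":0,"y":0,"z":0,"fingers":1},{"rx":0,"ry":0,"rz":0.203,"x":0,"y":0,"z":0,"fingers":1},{"rx":0,"ry":0,"rz":0.232,"x":0,"y":0,"z":0,"fingers":1},{"rx":0,"ry":0,"rz":0.25,"x":0,"y":0,"z":0,"fingers":1},{"rx":0,"ry":0,"rz":0.25,"x":0,"y":0,"z":0,"fingers":1}]'

```text
time: 33.08
ee_pos: [0.5882, 0.3264, 0.0891]
eef_rot: [0.707, 0.708, -0.0, 0.0]
ft_force: [0.3, 0.4, 0.6]
width: 0.0871
```

Emit:
drive_tool --plan '[{"rx":0,"ry":0,"rz":0,"x":0,"y":0,"z":0,"fingers":0.5},{"rx":0,"ry":0,"rz":0,"x":0,"y":0,"z":0.0,"fingers":0.5},{"rx":0,"ry":0,"rz":0,"x":0,"y":0,"z":0.0,"fingers":0.5},{"rx":0,"ry":0,"rz":0,"x":0,"y":0,"z":0.0,"fingers":0.5}]' --squeeze 20

```text
time: 33.58
ee_pos: [0.5882, 0.3262, 0.0893]
eef_rot: [0.707, 0.707, -0.0, -0.0]
ft_force: [-0.8, 0.2, 0.6]
width: 0.0598
```

```bash
python3 go.py [.656,.011,.26]; python3 v.py .588 .327 .06 z19
```

```text
t 33.58 p [0.5882 0.3262 0.0893] q [ 7.068e-01  7.074e-01 -1.000e-04 -1.000e-04] w 0.0598 F [-0.8  0.2  0.6] j [-0.89  0.64  0.45  1.54 -0.31  1.03 -0.37] yaw 0.05
[.656,.011,.26] [-0.3152  0.0675 -0.1708] R unit level
```

View pics/z19.png

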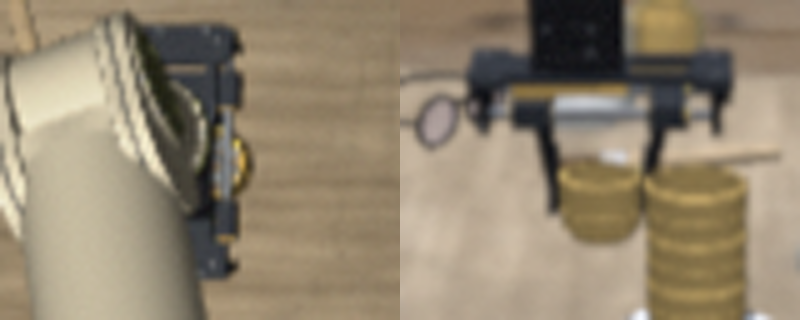

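Emit:
drive_tool --plan '[{"rx":0,"ry":0,"rz":0,"x":0,"y":0,"z":-0.03,"fingers":0.5},{"rx":0,"ry":0,"rz":0,"x":0,"y":0,"z":-0.07,"fingers":0.5},{"rx":0,"ry":0,"rz":0,"x":-0.02,"y":0,"z":-0.12,"fingers":0.5},{"rx":0,"ry":0,"rz":0,"x":-0.05,"y":0.01,"z":-0.16,"fingers":0.5},{"rx":0,"ry":0,"rz":0,"x":-0.09,"y":0.02,"z":-0.19,"fingers":0.5},{"rx":0,"ry":0,"rz":0,"x":-0.14,"y":0.03,"z":-0.2,"fingers":0.5},{"rx":0,"ry":0,"rz":0,"x":-0.19,"y":0.04,"z":-0.2,"fingers":0.5},{"rx":0,"ry":0,"rz":0,"x":-0.24,"y":0.05,"z":-0.2,"fingers":0.5},{"rx":0,"ry":0,"rz":0,"x":-0.29,"y":0.06,"z":-0.2,"fingers":0.5},{"rx":0,"ry":0,"rz":0,"x":-0.315,"y":0.067,"z":-0.19,"fingers":0.5},{"rx":0,"ry":0,"rz":0,"x":-0.315,"y":0.067,"z":-0.175,"fingers":0.5},{"rx":0,"ry":0,"rz":0,"x":-0.315,"y":0.067,"z":-0.172,"fingers":0.5}]' --squeeze 25

```text
time: 35.17
ee_pos: [0.6549, 0.0125, 0.2596]
eef_rot: [0.707, 0.708, -0.001, -0.001]
ft_force: [-0.6, 0.6, -2.2]
width: 0.0603
```

Emit:
drive_tool --plan '[{"rx":0,"ry":0,"rz":0,"x":0,"y":0,"z":0,"fingers":0.5},{"rx":0,"ry":0,"rz":0,"x":0,"y":0,"z":0,"fingers":0.5},{"rx":0,"ry":0,"rz":0,"x":0,"y":0,"z":0,"fingers":0.5}]'

```text
time: 35.55
ee_pos: [0.6556, 0.0118, 0.2617]
eef_rot: [0.707, 0.708, 0.0, 0.0]
ft_force: [0.9, 0.3, -1.0]
width: 0.0603
```

```bash
python3 go.py [.656,.011,.2373]; python3 v.py .655 .01 .14 z20
```

```text
t 35.55 p [0.6556 0.0118 0.2617] q [7.067e-01 7.075e-01 3.000e-04 1.000e-04] w 0.0603 F [ 0.9  0.3 -1. ] j [-0.52  0.46  0.6   1.44 -0.26  1.32  0.1 ] yaw 0.07
[.656,.011,.2373] [-0.0008  0.0004  0.0244] R unit level
```

View pics/z20.png

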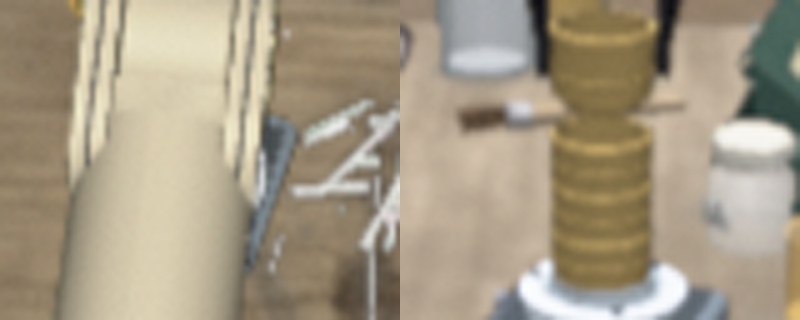

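Emit:
drive_tool --plan '[{"rx":0,"ry":0,"rz":0,"x":-0.001,"y":0,"z":0.008,"fingers":0.5},{"rx":0,"ry":0,"rz":0,"x":-0.001,"y":0,"z":0.013,"fingers":0.5},{"rx":0,"ry":0,"rz":0,"x":-0.001,"y":0,"z":0.016,"fingers":0.5},{"rx":0,"ry":0,"rz":0,"x":-0.001,"y":0,"z":0.019,"fingers":0.5},{"rx":0,"ry":0,"rz":0,"x":-0.001,"y":0,"z":0.021,"fingers":0.5},{"rx":0,"ry":0,"rz":0,"x":-0.001,"y":0,"z":0.022,"fingers":0.5},{"rx":0,"ry":0,"rz":0,"x":-0.001,"y":0,"z":0.022,"fingers":0.5}]'

```text
time: 36.52
ee_pos: [0.6555, 0.0103, 0.2393]
eef_rot: [0.707, 0.707, 0.0, -0.0]
ft_force: [-1.3, -0.0, -1.3]
width: 0.06
```

```bash
python3 go.py
```

```text
t 36.52 p [0.6555 0.0103 0.2393] q [ 7.069e-01  7.073e-01  1.000e-04 -0.000e+00] w 0.06 F [-1.3 -0.  -1.3] j [-0.52  0.48  0.6   1.47 -0.27  1.28  0.11] yaw 0.03
```

Emit:
drive_tool --plan '[{"rx":0,"ry":0,"rz":0,"x":0,"y":0,"z":0.001,"fingers":0.5},{"rx":0,"ry":0,"rz":0,"x":0,"y":0,"z":0.002,"fingers":0.5},{"rx":0,"ry":0,"rz":0,"x":0,"y":0,"z":0.003,"fingers":0.5},{"rx":0,"ry":0,"rz":0,"x":0,"y":0,"z":0.003,"fingers":0.5}]'

```text
time: 37.02
ee_pos: [0.6556, 0.0102, 0.2372]
eef_rot: [0.707, 0.707, 0.0, 0.0]
ft_force: [-3.4, -0.1, 6.8]
width: 0.0599
```

```bash
python3 go.py [.629,-.2965,.2]; python3 v.py .655 .01 .14 z21
```

```text
t 37.02 p [0.6556 0.0102 0.2372] q [7.069e-01 7.073e-01 4.000e-04 1.000e-04] w 0.0599 F [-3.4 -0.1  6.8] j [-0.52  0.48  0.6   1.47 -0.27  1.27  0.11] yaw 0.03
[.629,-.2965,.2] [-0.3067 -0.0268  0.037 ] R unit level
```

View pics/z21.png

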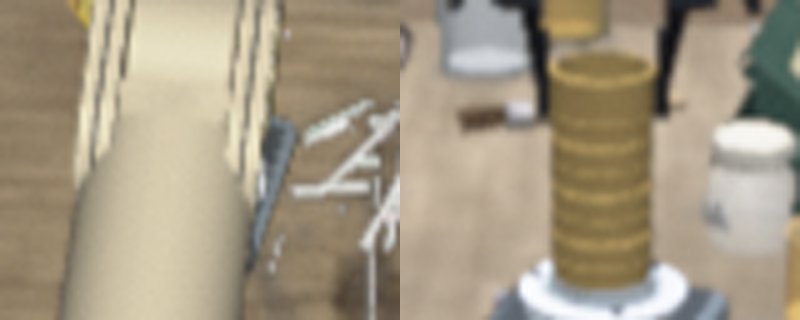

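Emit:
drive_tool --plan '[{"rx":0,"ry":0,"rz":0,"x":0,"y":0,"z":0,"fingers":1},{"rx":0,"ry":0,"rz":0,"x":0,"y":0,"z":0,"fingers":1},{"rx":0,"ry":0,"rz":0,"x":0,"y":0,"z":0,"fingers":1},{"rx":0,"ry":0,"rz":0,"x":0,"y":0,"z":-0.03,"fingers":1},{"rx":0,"ry":0,"rz":0.0,"x":0,"y":0,"z":-0.07,"fingers":1},{"rx":0,"ry":0,"rz":0.029,"x":-0.03,"y":-0.02,"z":-0.09,"fingers":1},{"rx":0,"ry":0,"rz":0.058,"x":-0.08,"y":-0.04,"z":-0.08,"fingers":0.6},{"rx":0,"ry":0,"rz":0.087,"x":-0.13,"y":-0.04,"z":-0.06,"fingers":0.6},{"rx":0,"ry":0,"rz":0.116,"x":-0.18,"y":-0.04,"z":-0.03,"fingers":0.6},{"rx":0,"ry":0,"rz":0.145,"x":-0.23,"y":-0.04,"z":0,"fingers":0.6},{"rx":0,"ry":0,"rz":0.174,"x":-0.28,"y":-0.03,"z":0.03,"fingers":0.6},{"rx":0,"ry":0,"rz":0.203,"x":-0.307,"y":-0.027,"z":0.06,"fingers":0.6}]'

```text
time: 38.62
ee_pos: [0.6281, -0.2998, 0.1751]
eef_rot: [0.99, 0.143, -0.0, 0.001]
ft_force: [0.5, 0.5, -0.9]
width: 0.0527
```

Emit:
drive_tool --plan '[{"rx":0,"ry":0,"rz":0.029,"x":0,"y":0,"z":0,"fingers":0.6},{"rx":0,"ry":0,"rz":0.047,"x":0,"y":0,"z":0,"fingers":0.6},{"rx":0,"ry":0,"rz":0.047,"x":0,"y":0,"z":0,"fingers":0.6},{"rx":0,"ry":0,"rz":0.047,"x":0,"y":0,"z":0,"fingers":0.6},{"rx":0,"ry":0,"rz":0.047,"x":0,"y":0,"z":0,"fingers":0.6}]'

```text
time: 39.25
ee_pos: [0.6287, -0.2967, 0.1763]
eef_rot: [1.0, 0.001, 0.0, -0.0]
ft_force: [-0.7, -0.7, 0.0]
width: 0.0523
```

```bash
python3 go.py [.629,-.2965,.0897]; python3 v.py .629 -.2965 .08 z22; python3 -c "
from h import *
c=viewer.camera('top')
cv2.imwrite('pics/z22s.png',cv2.resize(c['color'][165:215,288:338,::-1],(400,400),interpolation=cv2.INTER_CUBIC))
"
```

```text
t 39.25 p [ 0.6287 -0.2967  0.1763] q [ 1.0e+00  1.1e-03  1.0e-04 -1.0e-04] w 0.0523 F [-0.7 -0.7  0. ] j [-0.2   0.73  0.9   1.43 -0.58  1.27 -0.82] yaw -89.88
[.629,-.2965,.0897] [ 0.0003 -0.0001  0.0866] R unit level
```

View pics/z22.png

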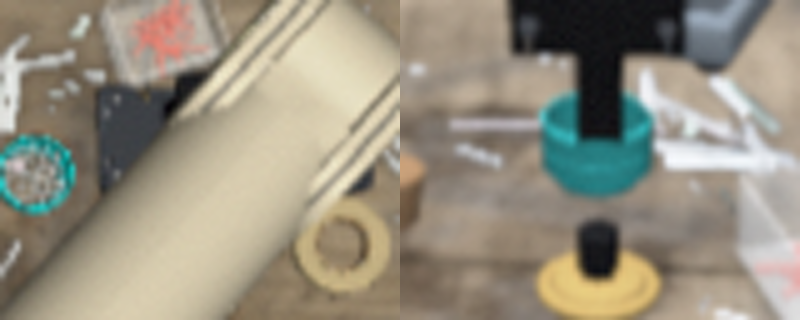

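View pics/z22s.png

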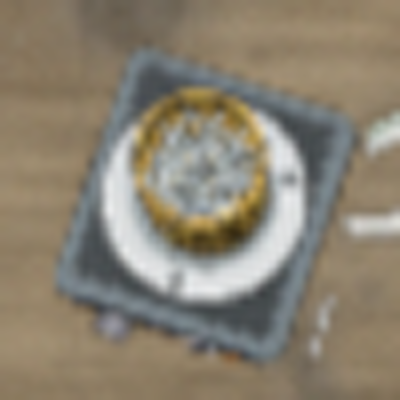

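Emit:
drive_tool --plan '[{"rx":0,"ry":0,"rz":0,"x":0,"y":0,"z":0.03,"fingers":0.6},{"rx":0,"ry":0,"rz":0,"x":0,"y":0,"z":0.06,"fingers":0.6},{"rx":0,"ry":0,"rz":0,"x":0,"y":0,"z":0.085,"fingers":0.6},{"rx":0,"ry":0,"rz":0,"x":0,"y":0,"z":0.086,"fingers":0.6},{"rx":0,"ry":0,"rz":0,"x":0,"y":0,"z":0.086,"fingers":0.15},{"rx":0,"ry":0,"rz":0,"x":0,"y":0,"z":0.086,"fingers":0.15},{"rx":0,"ry":0,"rz":0,"x":0,"y":0,"z":0.086,"fingers":0.15},{"rx":0,"ry":0,"rz":0,"x":0,"y":0,"z":0.086,"fingers":0.15}]' --squeeze 8

```text
time: 40.4
ee_pos: [0.6288, -0.297, 0.0908]
eef_rot: [1.0, 0.0, 0.0, 0.0]
ft_force: [0.9, 1.2, 2.6]
width: 0.0206
```

Emit:
drive_tool --plan '[{"rx":0,"ry":0,"rz":0,"x":0,"y":0,"z":0,"fingers":0.6},{"rx":0,"ry":0,"rz":0,"x":0,"y":0,"z":0,"fingers":0.6},{"rx":0,"ry":0,"rz":-0.029,"x":0,"y":0,"z":0,"fingers":0.6},{"rx":0,"ry":0,"rz":-0.058,"x":0,"y":0,"z":0,"fingers":0.6},{"rx":0,"ry":0,"rz":-0.087,"x":0,"y":0,"z":0,"fingers":0.6},{"rx":0,"ry":0,"rz":-0.116,"x":0,"y":0,"z":0,"fingers":0.6},{"rx":0,"ry":0,"rz":-0.145,"x":0,"y":0,"z":0,"fingers":0.6},{"rx":0,"ry":0,"rz":-0.174,"x":0,"y":0,"z":0,"fingers":0.6},{"rx":0,"ry":0,"rz":-0.203,"x":0,"y":0,"z":0,"fingers":0.6},{"rx":0,"ry":0,"rz":-0.232,"x":0,"y":0,"z":0,"fingers":0.6},{"rx":0,"ry":0,"rz":-0.25,"x":0,"y":0,"z":0,"fingers":0.6},{"rx":0,"ry":0,"rz":-0.25,"x":0,"y":0,"z":0,"fingers":0.6}]'

```text
time: 41.9
ee_pos: [0.6285, -0.2969, 0.0902]
eef_rot: [0.707, 0.707, 0.0, -0.0]
ft_force: [0.3, 0.1, 1.0]
width: 0.0519
```

Emit:
drive_tool --plan '[{"rx":0,"ry":0,"rz":0,"x":0,"y":0,"z":0,"fingers":0.15},{"rx":0,"ry":0,"rz":0,"x":0,"y":0,"z":0.0,"fingers":0.15},{"rx":0,"ry":0,"rz":0,"x":0,"y":0,"z":0.0,"fingers":0.15},{"rx":0,"ry":0,"rz":0,"x":0,"y":0,"z":0.0,"fingers":0.15}]' --squeeze 20

```text
time: 42.4
ee_pos: [0.6286, -0.2967, 0.0902]
eef_rot: [0.707, 0.707, -0.0, -0.0]
ft_force: [-0.3, -0.2, 0.7]
width: 0.0205
```

```bash
python3 go.py [.6556,.0105,.30]; python3 v.py .629 -.2965 .05 z23
```

```text
t 42.4 p [ 0.6286 -0.2967  0.0902] q [ 7.070e-01  7.072e-01 -1.000e-04 -1.000e-04] w 0.0205 F [-0.3 -0.2  0.7] j [ 0.02  0.7   0.52  1.47 -0.37  1.07  0.62] yaw 0.01
[.6556,.0105,.30] [ 0.3072  0.027  -0.2098] R unit level
```

View pics/z23.png

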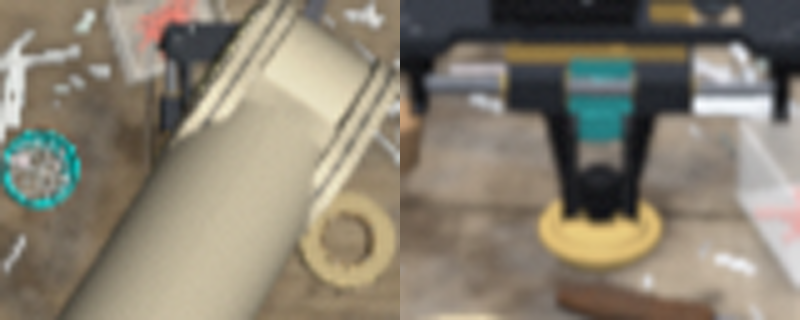

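Emit:
drive_tool --plan '[{"rx":0,"ry":0,"rz":0,"x":0,"y":0,"z":-0.03,"fingers":0.15},{"rx":0,"ry":0,"rz":0,"x":0,"y":0,"z":-0.08,"fingers":0.15},{"rx":0,"ry":0,"rz":0,"x":0.02,"y":-0.01,"z":-0.13,"fingers":0.15},{"rx":0,"ry":0,"rz":0,"x":0.05,"y":-0.02,"z":-0.18,"fingers":0.15},{"rx":0,"ry":0,"rz":0,"x":0.09,"y":-0.02,"z":-0.22,"fingers":0.15},{"rx":0,"ry":0,"rz":0,"x":0.14,"y":-0.02,"z":-0.24,"fingers":0.15},{"rx":0,"ry":0,"rz":0,"x":0.19,"y":-0.01,"z":-0.24,"fingers":0.15},{"rx":0,"ry":0,"rz":0,"x":0.24,"y":0.01,"z":-0.24,"fingers":0.15},{"rx":0,"ry":0,"rz":0,"x":0.28,"y":0.02,"z":-0.24,"fingers":0.15},{"rx":0,"ry":0,"rz":0,"x":0.307,"y":0.027,"z":-0.23,"fingers":0.15},{"rx":0,"ry":0,"rz":0,"x":0.307,"y":0.027,"z":-0.22,"fingers":0.15},{"rx":0,"ry":0,"rz":0,"x":0.307,"y":0.027,"z":-0.215,"fingers":0.15}]' --squeeze 25

```text
time: 44.0
ee_pos: [0.6551, 0.0092, 0.3044]
eef_rot: [0.707, 0.707, -0.001, -0.0]
ft_force: [-0.0, -0.4, -2.1]
width: 0.0205
```

Emit:
drive_tool --plan '[{"rx":0,"ry":0,"rz":0,"x":0,"y":0,"z":0,"fingers":0.15},{"rx":0,"ry":0,"rz":0,"x":0,"y":0,"z":0,"fingers":0.15},{"rx":0,"ry":0,"rz":0,"x":0,"y":0,"z":0,"fingers":0.15}]'

```text
time: 44.38
ee_pos: [0.6556, 0.0098, 0.3057]
eef_rot: [0.707, 0.707, 0.0, 0.0]
ft_force: [0.5, 0.7, -2.5]
width: 0.0204
```

```bash
python3 go.py [.6556,.0107,.2782]; python3 v.py .655 .01 .18 z24
```

```text
t 44.38 p [0.6556 0.0098 0.3057] q [7.072e-01 7.070e-01 3.000e-04 2.000e-04] w 0.0204 F [ 0.5  0.7 -2.5] j [-0.45  0.42  0.51  1.38 -0.2   1.4   0.06] yaw -0.01
[.6556,.0107,.2782] [0.0009 0.     0.0275] R unit level
```

View pics/z24.png

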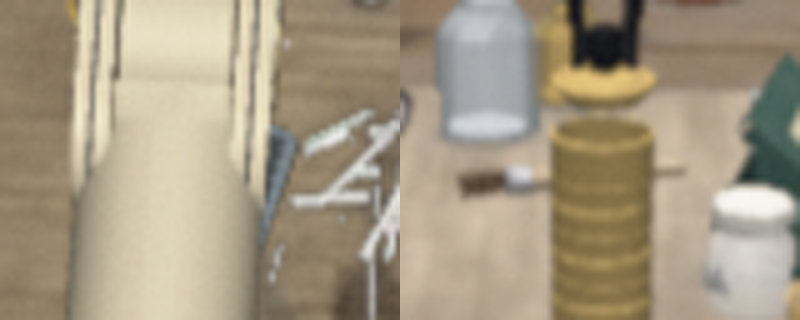

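Cover hangs level and centred over the stack.

Emit:
drive_tool --plan '[{"rx":0,"ry":0,"rz":0,"x":0.001,"y":0,"z":0.01,"fingers":0.15},{"rx":0,"ry":0,"rz":0,"x":0.001,"y":0,"z":0.016,"fingers":0.15},{"rx":0,"ry":0,"rz":0,"x":0.001,"y":0,"z":0.019,"fingers":0.15},{"rx":0,"ry":0,"rz":0,"x":0.001,"y":0,"z":0.022,"fingers":0.15},{"rx":0,"ry":0,"rz":0,"x":0.001,"y":0,"z":0.024,"fingers":0.15},{"rx":0,"ry":0,"rz":0,"x":0.001,"y":0,"z":0.025,"fingers":0.15},{"rx":0,"ry":0,"rz":0,"x":0.001,"y":0,"z":0.025,"fingers":0.15}]'

```text
time: 45.35
ee_pos: [0.6555, 0.0112, 0.2803]
eef_rot: [0.707, 0.707, 0.0, 0.0]
ft_force: [-0.2, -0.5, -1.6]
width: 0.0201
```

```bash
python3 go.py
```

```text
t 45.35 p [0.6555 0.0112 0.2803] q [7.069e-01 7.073e-01 1.000e-04 0.000e+00] w 0.0201 F [-0.2 -0.5 -1.6] j [-0.45  0.43  0.5   1.41 -0.21  1.35  0.06] yaw 0.03
```

Emit:
drive_tool --plan '[{"rx":0,"ry":0,"rz":0,"x":0,"y":0,"z":0.001,"fingers":0.15},{"rx":0,"ry":0,"rz":0,"x":0,"y":0,"z":0.002,"fingers":0.15},{"rx":0,"ry":0,"rz":0,"x":0,"y":0,"z":0.003,"fingers":0.15},{"rx":0,"ry":0,"rz":0,"x":0,"y":0,"z":0.003,"fingers":0.15}]'

```text
time: 45.85
ee_pos: [0.6557, 0.0113, 0.278]
eef_rot: [0.707, 0.707, 0.001, 0.0]
ft_force: [-1.3, -0.2, 5.3]
width: 0.0206
```

```bash
python3 go.py; python3 v.py .655 .01 .18 z25
```

```text
t 45.85 p [0.6557 0.0113 0.278 ] q [7.069e-01 7.073e-01 5.000e-04 2.000e-04] w 0.0206 F [-1.3 -0.2  5.3] j [-0.45  0.43  0.5   1.42 -0.21  1.34  0.06] yaw 0.03
```

View pics/z25.png

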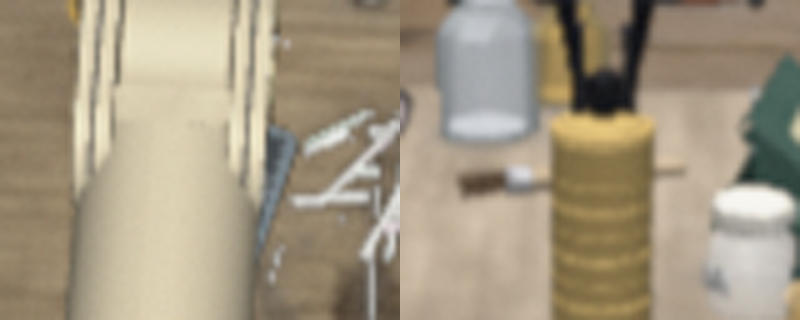

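Seated. Release and retreat upward, then toward the base.

Emit:
drive_tool --plan '[{"rx":0,"ry":0,"rz":0,"x":0,"y":0,"z":0,"fingers":0.6},{"rx":0,"ry":0,"rz":0,"x":0,"y":0,"z":0,"fingers":0.6},{"rx":0,"ry":0,"rz":0,"x":0,"y":0,"z":-0.01,"fingers":0.6},{"rx":0,"ry":0,"rz":0,"x":0,"y":0,"z":-0.04,"fingers":0.6},{"rx":0,"ry":0,"rz":0,"x":0,"y":0,"z":-0.08,"fingers":0.6},{"rx":0,"ry":0,"rz":0,"x":0.03,"y":-0.03,"z":-0.1,"fingers":0.6},{"rx":0,"ry":0,"rz":0,"x":0.08,"y":-0.06,"z":-0.1,"fingers":0.6},{"rx":0,"ry":0,"rz":0,"x":0.13,"y":-0.09,"z":-0.1,"fingers":0.6},{"rx":0,"ry":0,"rz":0,"x":0.18,"y":-0.12,"z":-0.1,"fingers":0.6},{"rx":0,"ry":0,"rz":0,"x":0.22,"y":-0.14,"z":-0.1,"fingers":0.6},{"rx":0,"ry":0,"rz":0,"x":0.22,"y":-0.14,"z":-0.1,"fingers":0.6},{"rx":0,"ry":0,"rz":0,"x":0.22,"y":-0.14,"z":-0.1,"fingers":0.6}]'

```text
time: 47.45
ee_pos: [0.5158, 0.2304, 0.3778]
eef_rot: [0.707, 0.707, 0.0, 0.0]
ft_force: [0.6, -0.0, -0.2]
width: 0.0519
```

```bash
python3 go.py; python3 v.py .655 .01 .13 z26; python3 -c "
from h import *
for n in('top','side'):
  c=snap(n,'end'+n+'.png'); W=cloud(c)
  k=W[(abs(W[...,0]-.656)<.035)&(abs(W[...,1]-.011)<.04)&(W[...,2]>.15)]
  print(n,np.nanmax(k[:,2]),'expect .231', 'jar',[np.round(q['centre'],3) for q in nets.find_in('frit_jar',n)[:1]],'tray',[np.round(q['centre'],3) for q in nets.find_in('acrylic_tray',n)[:1]])
c=viewer.camera('side')
m=c['color'][95:230,300:390,::-1]; k=cv2.resize(m,None,fx=5,fy=4.4,interpolation=cv2.INTER_CUBIC)
cv2.imwrite('pics/z26b.png',k)
"
```

```text
t 47.45 p [0.5158 0.2304 0.3778] q [7.072e-01 7.070e-01 2.000e-04 3.000e-04] w 0.0519 F [ 0.6 -0.  -0.2] j [-0.84  0.16  0.39  1.51 -0.06  1.48 -0.45] yaw -0.02
top 0.2368109899694244 expect .231 jar [array([0.758, 0.216, 0.081])] tray [array([ 0.743, -0.28 ,  0.014])]
side 0.23452461707438038 expect .231 jar [array([0.757, 0.201, 0.048])] tray [array([ 0.739, -0.293,  0.026])]
```

View pics/z26.png

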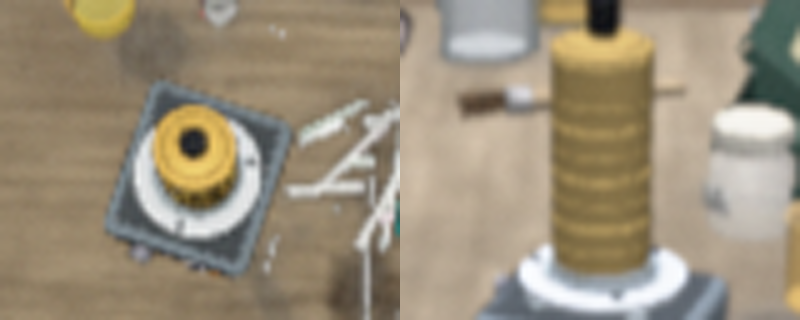

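View pics/z26b.png

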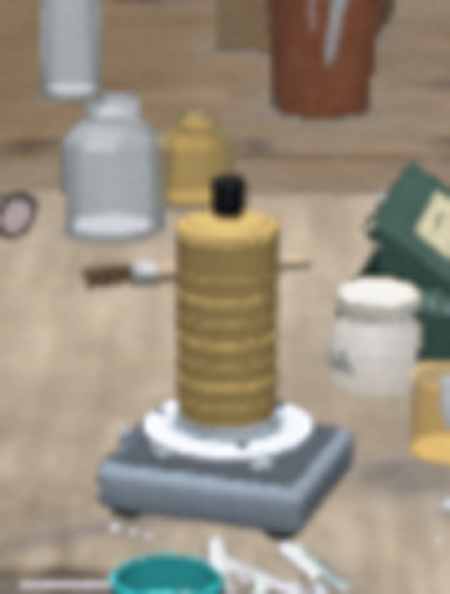

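The stack stands straight on the shaker, from column 178 to 278 of the crop. The knob is on top, the seams are level, and the jar and box have not moved. I'm handing the job in.

```bash
python3 -c "
from h import *
print(workorder.close_job())"
```

```text
the job is handed in; nothing more can be done
None
```

I built the stack on the shaker in the order asked: pan, fine, medium and coarse sieve, then the cover. The job was handed in at about 47.5 s with the gripper open and clear of everything.

- **Seating:** Each piece went down to within about 0.3 mm of its expected fully nested height, with 5 to 14 N of contact force at the end. The pan touched the seat ring on the way in; I shifted it 1 to 2 mm and it dropped in. The other four entered freely.
- **Final pictures:** The side view shows the stack straight with level seams, and the top view shows the cover and knob centred. Depth gives the knob's top at 0.235 to 0.237 m against 0.231 m expected, which I put down to depth noise.
- **Left alone:** The frit jar and the clear box were found within about 3 mm of where they first stood, inside the detector's error. The turquoise look-alikes were not touched.
- **Disagreements:** Side-camera positions differed from the top camera's by up to about 13 mm, mostly in y, so I used the top camera. Its positions agreed with where the gripper closed to about 1 to 2 mm. I told the fine sieve from the medium by the look of the gauze and the network's labels; I did not count the wires.
- **Refused moves:** Two early move calls were refused because their rows left out some fields. Nothing moved in either case.

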